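# Level the curing plate, lay out the glued wheels and tally them

### The job

Turn the orange knob until the white curing plate is level, then lay every freshly glued wheel that is on the bench flat on it, hub up and wholly within the plate's edges, side by side. When all of them are lying there, click the tally counter's lever down once for each wheel, so that its dial shows their number. Do not disturb the other things on the bench.

Things in the scene. Friction and masses are not known exactly. Their poses are not given: they have to be found in the camera images.
- stand: Levelling stand, fixed: grey base 200 x 250 mm, origin in the middle of its underside. Its own +y points from the plate's hinge to the blue knob post, 165 mm from the origin along +y (60 mm square, 58 mm tall).
- plate (a joint): Tilt of the white plate in rad. 0 is level, which is the aim; positive means that the knob end is higher than the hinge end. It starts about 5 to 7.5 degrees high. It moves only by the knob and stays where the knob puts it, loaded or not: tilt = knob / 30.
- plate_top (a point): Middle of the top face of the white curing plate, 200 mm (stand's x) by 220 mm (stand's y) and 8 mm thick, with a thin black line as border. Axes as the stand's, tilting with the plate, z out of its face. 48 mm above the bench when level. The hinge lies 110 mm towards the stand's -y.
- knob (a joint): Angle of the orange bar knob in rad, growing anticlockwise seen from above; range -1.2 to 4.2, starts at 2.6 to 3.9. Turning it clockwise lowers the knob end of the plate; at 0 the plate is level and the bar lies along the stand's x, in line with two white marks on the post. Stiff, needs about 0.1 N m; stays where it is left. Several regrips are needed.
- knob_grip (a point): On the knob's upright axis, at the height to grip, 85 mm above the bench. The bar is 50 mm long (this point's x), 14 mm wide (its y) and 34 mm tall, its top 16 mm above this point and 101 mm above the bench; the black disc below it, radius 24 mm, has its top 18 mm below this point.
- tally: Bench tally counter, fixed: green housing 110 x 110 mm and 60 mm tall on a foot plate 150 x 130 mm; origin in the middle of its underside. Its red lever pad sticks out towards its own -x, 105 mm from the origin. A round clear cover over the dial tops out at 75 mm.
- tally_lever (a joint): Angle of the sprung lever in rad: 0 up at rest, 0.35 fully down at its stop. It needs about 4 N to start and 8 N fully down and springs back by itself when let go. A click counts one when the lever goes fully down; it must then come fully up before the next click counts. A part press does not count by itself.
- lever_pad (a point): Middle of the top of the red lever pad, 40 x 40 mm, 59 mm above the bench at rest. Pressed down, it sinks 21 mm on an arc about a cross axis 60 mm towards the tally's +x. Nothing lies below the pad but the 6 mm foot plate.
- tally_dial (a joint): Count shown by the red pointer, in rad: starts at 0 on the thick mark (towards the lever) and steps 0.628 (36 degrees, one of ten marks) clockwise from above for each full click, within about 0.1. It cannot be turned back.
- dial_centre (a point): Centre of the dial, under the clear cover, 66 mm above the bench; this point's -x is the way the pointer points.
- wheel1: Loose robot wheel with yellow disc, freshly glued to its hub, lying flat hub up; may be absent (three or all of the four wheels are there). Black tyre 72 mm across and 22 mm thick, aluminium hub of 30 mm diameter standing 32 mm above the tyre (54 mm in all), 150 g. Origin in the middle of the tyre's underside, z along the hub.
- wheel2: Loose robot wheel with blue disc, freshly glued to its hub, lying flat hub up; may be absent (three or all of the four wheels are there). Black tyre 72 mm across and 22 mm thick, aluminium hub of 30 mm diameter standing 32 mm above the tyre (54 mm in all), 150 g. Origin in the middle of the tyre's underside, z along the hub.
- wheel3: Loose robot wheel with orange disc, freshly glued to its hub, lying flat hub up; may be absent (three or all of the four wheels are there). Black tyre 72 mm across and 22 mm thick, aluminium hub of 30 mm diameter standing 32 mm above the tyre (54 mm in all), 150 g. Origin in the middle of the tyre's underside, z along the hub.
- wheel4: Loose robot wheel with white disc, freshly glued to its hub, lying flat hub up; may be absent (three or all of the four wheels are there). Black tyre 72 mm across and 22 mm thick, aluminium hub of 30 mm diameter standing 32 mm above the tyre (54 mm in all), 150 g. Origin in the middle of the tyre's underside, z along the hub.
- drink: Bystander: green bottle, 64 mm across, 200 mm tall; origin under its middle.
- spool: Bystander: solder spool, 58 mm across, 36 mm tall; origin under its middle.
- driver: Bystander: screwdriver with green handle, about 200 mm long, lying along its x.

How it is judged:
By the outcome, as a careful person would: the job done as asked, in the order asked, and still so for the second after the job is handed in, with the robot touching nothing.
Of wheel1, wheel2, wheel3, wheel4 only 3 to 4 are there at a start; the rules pass over those that are not, and their reading is None.
At some moment in a run one of wheel1, wheel2, wheel3, wheel4 may be knocked a few centimetres aside while the robot is not near it.
Once in a run the grip may slacken for a moment while it holds something.
It also fails if it takes over 210 s, if anything falls off the work surface, if the arm or the gripper's body presses on something with over 40 N, if the wrist force passes 120 N, or if a joint passes its speed limit or range.

### The arm

A 6-joint arm with a two-finger parallel gripper is mounted at the origin on the work surface. World frame = base frame: x ahead of the robot, y to its left, z up, the work surface at z = 0. Lengths are in mm, angles in rad, forces in N, time in s.
With the tool pointing down it reaches from about 400 to 925 mm from the base axis. Payload 12.5 kg.
Tool frame: the origin (TCP) lies on the centre line of the jaws, within the pads' length; the fingertips stand 14 mm ahead of it and the grasp point (between the pads) lies 5 mm behind it; z points along the fingers, y is the direction in which the jaws open and shut (so a half turn about z gives the same grasp; the last joint's range is limited). The gripper opens to 95 mm and grips with 3 to 60 N. Pads are 20 mm wide; open, the fingers measure 119 mm over their backs; the gripper's body (75 mm by 180 mm) begins 59 mm behind the grasp point.
Start: joints at [-1.438, 0.491, 1.559, -0, 1.092, -0.106], TCP at [147.858, -607.275, 228.661] pointing down, gripper open.
Joint ranges: [-3.1, 3.1], [-0.84, 2.19], [0.05, 2.79], [-1.13, 4.28], [0.06, 2.93], [-2.69, 2.69]. Speed limits (rad/s): [2.22, 2.22, 2.79, 3.14, 3.14, 3.14].

### API

Orientations are given as [roll, pitch, yaw] about the fixed x, y, z axes, in that order (R = Rz(yaw) Ry(pitch) Rx(roll)).
In Python, from cell import * gives the robot as it stands.
- The arm moves only by the tool play_rows, never from a script. Its argument "moves" is a list of rows, each a list of 7 numbers: the shift along the tool's x, y, z in m, then the turn, a rotation vector about the tool's x, y, z in rad, then the opening in per cent of the stroke, from 0 (shut) to 100 (fully open). In form: [[tx, ty, tz, ax, ay, az, claw], ...]. A call has 1 to 8 rows; each row shifts and turns the pose as measured when the row begins, along the tool's axes as they then stand; what a row does not reach is not made up. A row lasts 1/10 s, in which the tool goes at most 50 mm and 8.59 degrees, less where a joint would pass 70% of its speed; a pose out of reach is approached as far as the arm can. A call is refused whole if a number of a shift passes 0.05 or a number of a turn 0.15, either way. A call with a gripper value outside its range is refused whole. The fingers move at their own pace and stop on an object; the grip force is fixed at half the most. Time passes only in rows, so rows that do not move let the fingers close. It gives the time, the measured TCP pose, the force and the opening at its end, in the units of the state.
- state(): the state, without advancing time (a new reading comes with each control period).
- read_camera(name): name is "scene" or "top"; returns a dict with "img" (384x512x3 uint8, red, green, blue), "fx", "fy", "cx", "cy" (pixels), "R" (3x3) and "t" (3): a world point X has camera coordinates R X + t. Camera axes: x right, y down, z forward; pixel columns grow to the right and rows downward; lengths in mm; the calibration is good to about 2 mm. A picture is of the moment at which its call begins. There is no depth.
- job_done(): hands the job in, once; it reports no verdict.
The state is a dict: "t": time; "joints": joint angles; "qvel": joint speeds; "tau": joint torques, N m; "eef_pos": TCP position; "tcp_rot": TCP orientation; "ft_force": force on the tool from outside, world axes, zero at the start; "moment": the same for the moment, N m; "opening": opening from 0.0 (shut) to 1.0 (fully open).
Only numpy, scipy, OpenCV 4.12 (cv2) and the standard library are available. Lean on these libraries where they do the work, as an engineer would, in place of code of your own. Each camera call takes 0.05 s, during which the arm holds its last target.

## Working session

There is one attempt and no reset: what is moved stays moved. The work goes in short steps, Python scripts to look and compute and a tool call to move; the robot and the scene stay as the last step left them, time stands still between calls to the robot, and variables do not carry over. Pictures are saved under pics/ and viewed, and the job is handed in when it is done.

Besides the shell and the picture viewer there is one more tool, called after "Request:" as name(argument=value, ...) on one line, values as JSON. play_rows: Moves the arm, as the interface text tells. Its arguments: {"type":"object","properties":{"moves":{"type":"array"}},"required":["moves"]}

```bash
ls; mkdir -p pics
python3 - <<'E'
from cell import *
import cv2
for n in ("scene","top"):
    c=read_camera(n); cv2.imwrite(f"pics/{n}0.png",cv2.resize(c["img"][:,:,::-1],(800,600),interpolation=cv2.INTER_CUBIC))
    print(n,c["fx"],c["fy"],c["cx"],c["cy"],c["R"],c["t"])
print(state())
E
```

```text
pics
scene 458.7618476358397 458.7618476358397 255.7641237685828 189.6720022600991 [[ 0.70935927  0.70471872 -0.01345217]
 [ 0.61042408 -0.62376211 -0.48816316]
 [-0.35240867  0.33807153 -0.87264871]] [-406.01324717 -328.7373483  1545.50507153]
top 360.14681513509845 360.14681513509845 259.0059275921357 188.07428282726062 [[ 0.01689272 -0.99981629 -0.00905678]
 [-0.98438068 -0.01504299 -0.17540919]
 [ 0.17524072  0.01187845 -0.98445396]] [  -5.97801667  596.27734286 1031.23889418]
{'t': 0.1, 'joints': array([-1.43759717e+00,  4.91512043e-01,  1.55938479e+00,  8.95973252e-07,
        1.09168893e+00, -1.05606599e-01]), 'qvel': array([-0.00107062, -0.00067494,  0.00052211, -0.00013481, -0.00142801,
       -0.00061966]), 'tau': array([ 2.53705126e-03, -6.13621545e+01, -2.58607614e+01,  6.93631684e-02,
        4.69936151e-02, -6.98825625e-05]), 'eef_pos': array([ 147.8311408 , -607.06353926,  228.1135245 ]), 'tcp_rot': array([-3.14060516e+00, -1.05474781e-04,  2.38805295e-01]), 'ft_force': array([-0.340102  ,  0.16472585, -0.15158589]), 'moment': array([-0.00511664,  0.01509459, -0.00658522]), 'opening': 0.9981956097992324}
```

View pics/scene0.png

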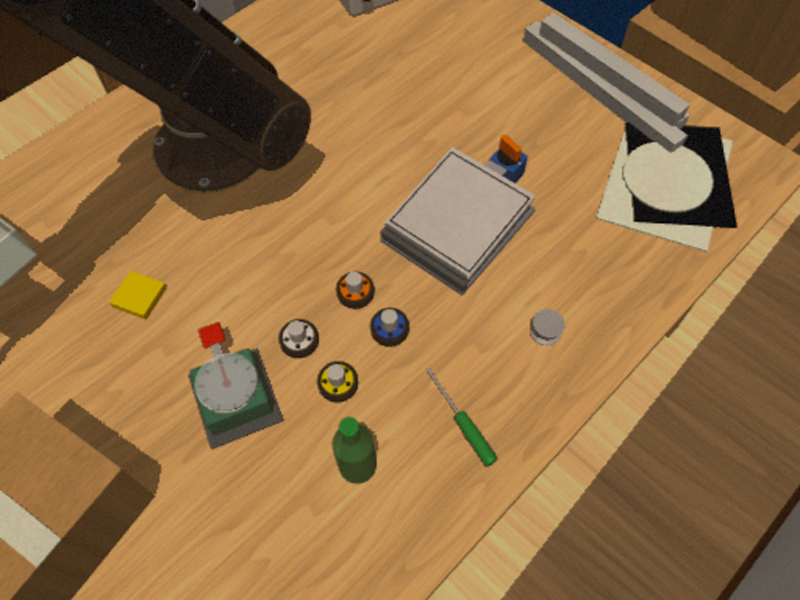

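View pics/top0.png

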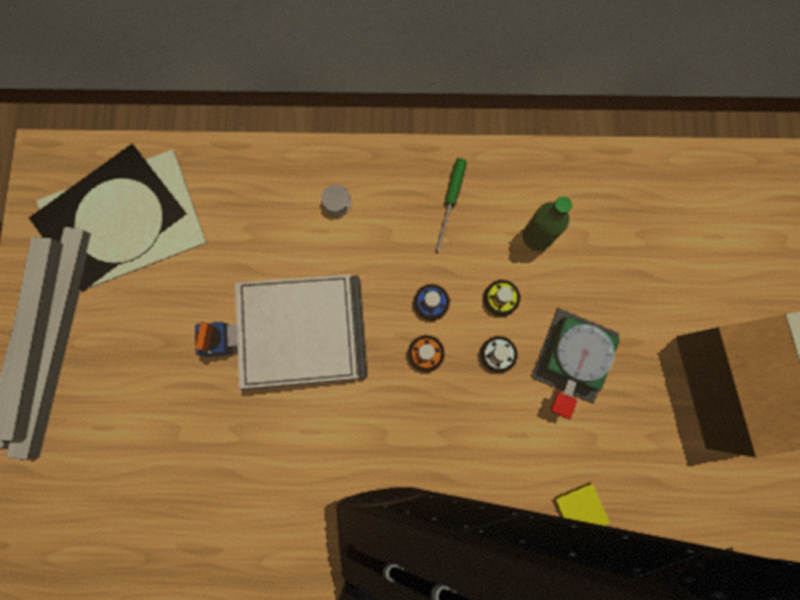

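Four wheels present: blue, yellow, orange and white. In the top view they sit at about (432,300), (502,296), (426,352) and (498,353). The stand is at (298,332), the knob at (203,337) and the red lever pad at (564,404). I'll crop in closer.

```bash
cat > h.py <<'E'
from cell import *
import cv2, numpy as np
def cam(n):
    c=read_camera(n); c["K"]=np.array([[c["fx"],0,c["cx"]],[0,c["fy"],c["cy"]],[0,0,1]]); c["R"]=np.array(c["R"]);c["t"]=np.array(c["t"]); return c
def ray(c,u,v,z):
    d=c["R"].T@np.array([(u-c["cx"])/c["fx"],(v-c["cy"])/c["fy"],1]); o=-c["R"].T@c["t"]
    return o+d*(z-o[2])/d[2]
def proj(c,X):
    p=c["R"]@np.array(X,float)+c["t"]; return np.array([c["fx"]*p[0]/p[2]+c["cx"],c["fy"]*p[1]/p[2]+c["cy"]])
def crop(c,u0,v0,w,h,s,name):
    im=c["img"][v0:v0+h,u0:u0+w,::-1]; im=cv2.resize(im,None,fx=s,fy=s,interpolation=cv2.INTER_CUBIC)
    for u in range((u0+9)//10*10,u0+w,10):
        cv2.line(im,((u-u0)*s,0),((u-u0)*s,4 if u%50 else 12),(0,255,255),1)
        if u%20==0: cv2.putText(im,str(u),((u-u0)*s,20),0,.35,(0,255,255),1)
    for v in range((v0+9)//10*10,v0+h,10):
        cv2.line(im,(0,(v-v0)*s),(6,(v-v0)*s),(0,255,255),1); cv2.putText(im,str(v),(8,(v-v0)*s+4),0,.35,(0,255,255),1)
    cv2.imwrite("pics/"+name,im)
E
python3 - <<'E'
from h import *
c=cam("top"); crop(c,120,170,120,85,6,"t1.png"); crop(c,255,170,150,105,5,"t2.png")
c=cam("scene"); crop(c,235,80,120,110,5,"s1.png"); crop(c,115,165,155,130,5,"s2.png")
E
```

```text
(no output)
```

View pics/t1.png

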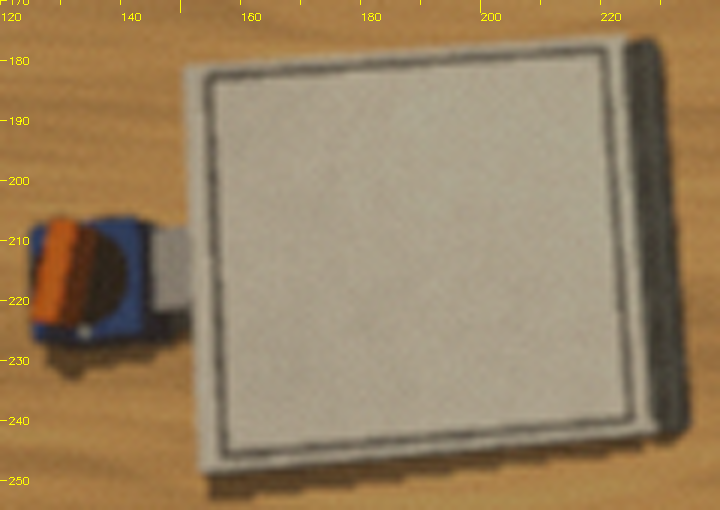

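View pics/t2.png

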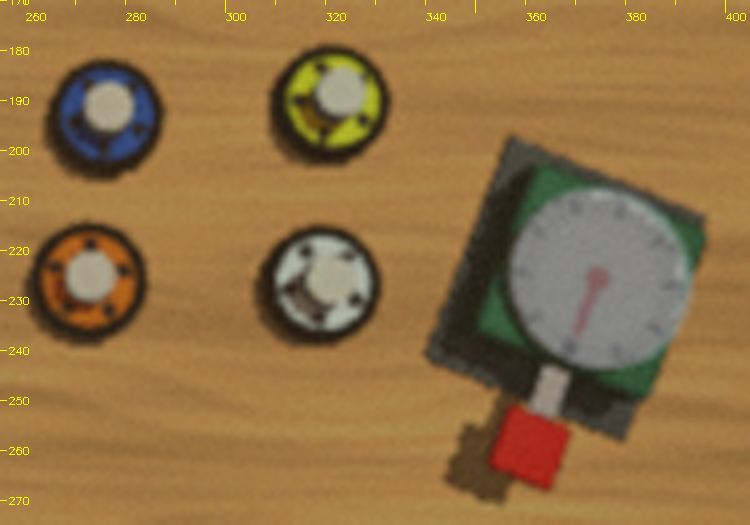

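View pics/s1.png

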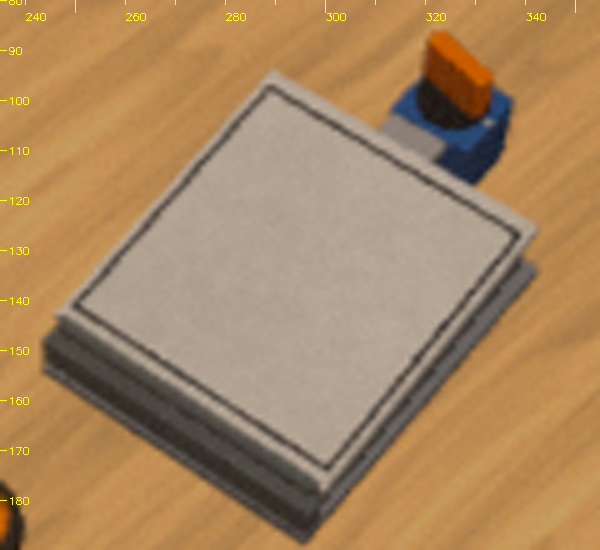

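View pics/s2.png

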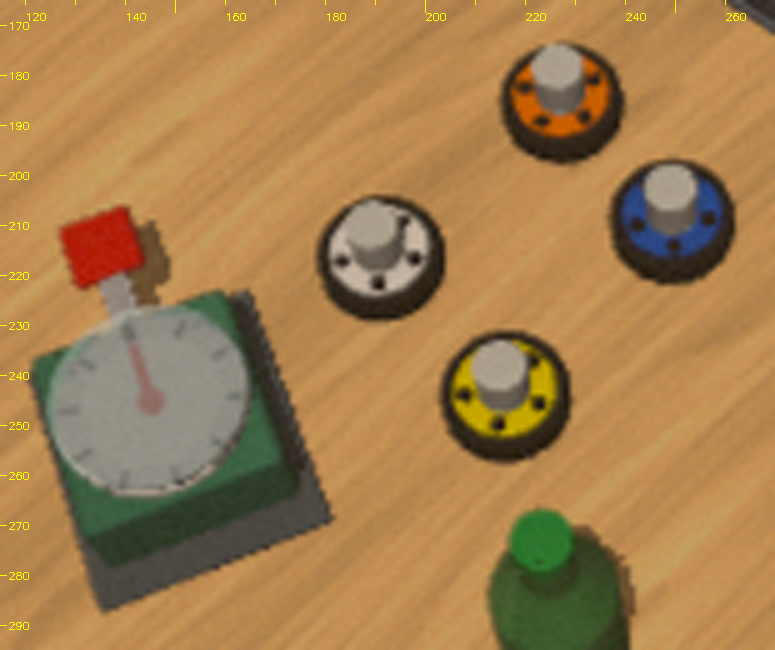

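```bash
cat > m.py <<'E'
from h import *
from scipy.optimize import least_squares
T,S=cam("top"),cam("scene")
def tri(a,b):
    f=lambda X: np.r_[proj(T,X)-a,proj(S,X)-b]
    return least_squares(f,[600,0,50])
if __name__=="__main__":
    for n,a,b,z in [("blue",(276.8,191.2),(249,202.4),54),("yel",(323.2,188.6),(215.2,237.8),54),("ora",(273.2,225.2),(226.4,178.4),54),("whi",(320.8,226.2),(190,209.8),54),("pad",(361.2,259.6),(135.6,214.4),59),("dial",(374.4,225.8),(145,245),66)]:
        r=tri(a,b); print(n,r.x.round(1),r.fun.round(1),"top@z",ray(T,*a,z).round(1),"sc@z",ray(S,*b,z).round(1))
    tc=[(150.7,181),(153.7,249),(222.5,176.5),(228.5,241.5)]; sc=[(340,126),(288,94.5),(298.5,178),(246,142)]
    L=[(100,110),(-100,110),(100,-110),(-100,-110)]
    def pts(p):
        x,y,yaw,t=p;o=[]
        for lx,ly in L:
            yy=-110+(ly+110)*np.cos(t); z=48+(ly+110)*np.sin(t)
            o.append([x+lx*np.cos(yaw)-yy*np.sin(yaw),y+lx*np.sin(yaw)+yy*np.cos(yaw),z])
        return o
    f=lambda p: np.concatenate([np.r_[proj(T,X)-a,proj(S,X)-b] for X,a,b in zip(pts(p),tc,sc)])
    r=least_squares(f,[550,200,0,.1]); print(r.x,r.fun.round(1), "tilt deg",np.degrees(r.x[3]),"knob",r.x[3]*30)
    x,y,w,t=r.x; print("knob axis",x-165*np.sin(w),y+165*np.cos(w)); K=[x-165*np.sin(w),y+165*np.cos(w),101]
    print(proj(T,K),proj(S,K))
E
python3 m.py
```

```text
blue [589.8 -47.3  50.8] [-0.9 -0.6 -1.   0.2] top@z [587.4 -49.9  54. ] sc@z [592.6 -46.   54. ]
yel [ 600.5 -186.1   50.5] [-1.2 -0.8 -1.3  0.2] top@z [ 597.4 -189.    54. ] sc@z [ 603.8 -184.1   54. ]
ora [487.6 -37.6  49.6] [-0.9 -0.6 -1.   0.2] top@z [485.4 -40.2  54. ] sc@z [491.4 -36.7  54. ]
whi [ 487.6 -177.8   48.2] [-1.2 -0.8 -1.4  0.2] top@z [ 484.8 -180.3   54. ] sc@z [ 492.7 -176.1   54. ]
pad [ 392.5 -293.    51.9] [-1.2 -0.8 -1.4  0.1] top@z [ 390.3 -294.5   59. ] sc@z [ 399.2 -291.    59. ]
dial [ 489.5 -331.8   64.8] [-0.9 -0.6 -1.   0.1] top@z [ 487.6 -334.1   66. ] sc@z [ 491.9 -329.9   66. ]
[5.22417847e+02 2.11006798e+02 1.12845922e-01 5.51455973e-02] [-0.6  0.7  1.2  0.1 -0.7 -0.2 -0.   0.4  0.8 -0.9 -0.  -0.7  0.1  0.1
 -1.5  0.2] tilt deg 3.159609981913623 knob 1.6543679178981363
knob axis 503.8377619001256 374.9573402366
[127.79589364 215.12420242] [325.64934971  90.399568  ]
```

```bash
cat >> m.py <<'E'
    tc=np.array(tc)-.4; sc=np.array(sc)-.4
    for tf in (.055,.085,.096,.11):
        r=least_squares(lambda p:f([*p,tf]),[520,210,.1]); x,y,w=r.x
        print(tf,r.x,r.cost,"knobaxis",x-165*np.sin(w),y+165*np.cos(w)); print(r.fun.round(1))
    print("bar top ends", [ray(T,u/6+120-.4,v/6+170-.4,101).round(1) for u,v in ((64,220),(45,322),(55,270))])
    print("bar top ends scene", [ray(S,u/5+235-.4,v/5+80-.4,101).round(1) for u,v in ((436,36),(486,74))])
    for n,a,b,z in [("blue",(276.8,191.2),(249,202.4),54),("yel",(323.2,188.6),(215.2,237.8),54),("ora",(273.2,225.2),(226.4,178.4),54),("whi",(320.8,226.2),(190,209.8),54),("pad",(361.2,259.6),(135.6,214.4),59),("dial",(374.4,225.8),(145,245),66)]:
        a=np.array(a)-.4;b=np.array(b)-.4;p=ray(T,*a,z);q=ray(S,*b,z)
        print(n,p.round(1),q.round(1),((p+q)/2).round(1))
E
python3 m.py|tail -24
```

```text
[5.22417847e+02 2.11006798e+02 1.12845922e-01 5.51455973e-02] [-0.6  0.7  1.2  0.1 -0.7 -0.2 -0.   0.4  0.8 -0.9 -0.  -0.7  0.1  0.1
 -1.5  0.2] tilt deg 3.159609981913623 knob 1.6543679178981363
knob axis 503.8377619001256 374.9573402366
[127.79589364 215.12420242] [325.64934971  90.399568  ]
0.055 [5.22150586e+02 2.11648674e+02 1.12831798e-01] 4.505408504325585 knobaxis 503.57281741915625 375.5994786448973
[-0.4  1.2  1.7  0.3 -0.5  0.3  0.5  0.7  1.  -0.5  0.5 -0.5  0.3  0.6
 -1.1  0.5]
0.085 [5.22530841e+02 2.10533065e+02 1.11715259e-01] 5.00123326785999 knobaxis 504.13614087688813 374.5045111120654
[-0.5  0.6  1.8 -0.6 -0.6  0.1  0.4 -0.4  1.4 -0.5  0.3 -0.2  0.7  0.5
 -1.2  0.7]
0.096 [5.22667279e+02 2.10146165e+02 1.11296492e-01] 5.8611959452281255 knobaxis 504.34124646610985 374.1252995554512
[-0.5  0.4  1.8 -0.9 -0.7  0.1  0.4 -0.7  1.6 -0.6  0.2 -0.   0.8  0.5
 -1.3  0.8]
0.11 [5.22838593e+02 2.09671221e+02 1.10756286e-01] 7.455356070414933 knobaxis 504.60114515625196 373.66023172600853
[-0.6  0.1  1.9 -1.3 -0.8 -0.   0.3 -1.2  1.7 -0.6  0.1  0.1  0.9  0.5
 -1.4  0.9]
bar top ends [array([529.3, 369.9, 101. ]), array([480.7, 375.1, 101. ]), array([505.4, 372.3, 101. ])]
bar top ends scene [array([485.9, 377.7, 101. ]), array([527.6, 375.9, 101. ])]
blue [588.6 -48.7  54. ] [590.9 -45.9  54. ] [589.7 -47.3  54. ]
yel [ 598.6 -187.8   54. ] [ 602.2 -184.1   54. ] [ 600.4 -186.    54. ]
ora [486.6 -39.   54. ] [489.6 -36.6  54. ] [488.1 -37.8  54. ]
whi [ 485.9 -179.2   54. ] [ 491.  -176.1   54. ] [ 488.5 -177.6   54. ]
pad [ 391.4 -293.4   59. ] [ 397.4 -291.    59. ] [ 394.4 -292.2   59. ]
dial [ 488.7 -333.    66. ] [ 490.3 -329.9   66. ] [ 489.5 -331.5   66. ]
```

Run:
```python
from h import *
c=cam("top"); crop(c,115,195,50,40,16,"t3.png")
c=cam("scene"); crop(c,305,75,50,45,16,"s3.png")
```

```text
(no output)
```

View pics/t3.png

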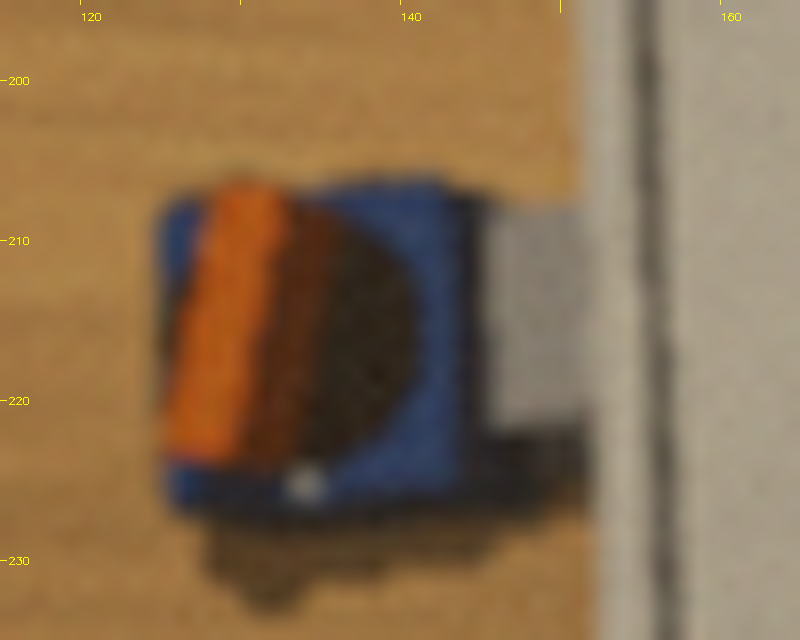

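View pics/s3.png

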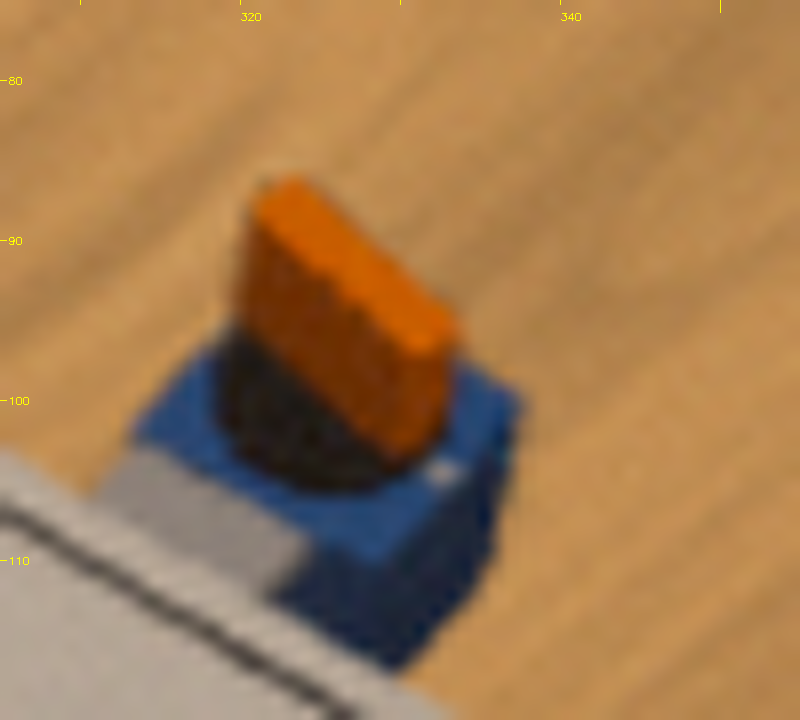

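```bash
cat > k.py <<'E'
from m import *
P=lambda c,u,v,u0,v0,s,z: ray(c,(u+.5)/s-.5+u0,(v+.5)/s-.5+v0,z)[:2]
def ang(a,b): d=b-a; return np.arctan2(d[1],d[0])
# top bar face corners
q=[P(T,u,v,115,195,16,101) for u,v in ((212,190),(284,190),(168,440),(245,455))]
print(np.round(q,1),"ang",ang(q[2],q[0]),ang(q[3],q[1]),np.mean(q,0))
q=[P(S,u,v,305,75,16,101) for u,v in ((258,205),(312,182),(462,325),(412,350))]
print(np.round(q,1),"ang",ang(q[0],q[3]),ang(q[1],q[2]),np.mean(q,0))
# plate border line in S, T: left/right edges along x (knob-end edge), hinge-end edge
print("mark",P(T,304,483,115,195,16,58),P(S,443,472,305,75,16,58))
E
python3 k.py
```

```text
[[528.8 377. ]
 [529.  364.1]
 [484.1 381.2]
 [481.7 367.3]] ang -0.09396484915071808 -0.06766546796071499 [505.88254536 372.42708236]
[[484.8 373.6]
 [488.5 385.2]
 [532.3 377.9]
 [529.4 366.6]] ang -0.15558054540162308 -0.1654320488138231 [508.75234531 375.85404606]
mark [479.88102602 371.89836194] [533.72106168 379.37441931]
```

```bash
cat > plan.py <<'E'
from h import *
import sys, json
from scipy.spatial.transform import Rotation as Ro
def plan(wps,claw,step=0.045,n=8):
    s=state(); p=np.array(s["eef_pos"]); R=Ro.from_euler("xyz",s["tcp_rot"])
    y=R.as_matrix(); yaw=np.arctan2(y[1,0],y[0,0]); rows=[]; first=True
    for x_,y_,z_,w_ in wps:
        while len(rows)<n:
            t=np.array([x_,y_,z_],float); d=t-p; dw=w_-yaw
            k=int(np.ceil(max(np.linalg.norm(d)/1000/step,abs(dw)/.145)-1e-6))
            if np.linalg.norm(d)<.4 and abs(dw)<.003 and len(rows): break
            k=max(k,1); p2=p+d/k; yaw2=yaw+dw/k
            R2=Ro.from_euler("xyz",[np.pi,0,yaw2])
            sh=R.inv().apply(p2-p)/1000; rv=(R.inv()*R2).as_rotvec()
            rows.append([round(float(v),4) for v in sh]+[round(float(v),4) for v in rv]+[claw]); p,yaw,R=p2,yaw2,R2
            if k==1: break
    print("from",s["eef_pos"].round(1),"yaw",round(float(np.arctan2(y[1,0],y[0,0])),3),"q",s["joints"].round(2),"F",s["ft_force"].round(1),"op",round(s["opening"],3),"t",round(s["t"],2)); print("end",p.round(1),round(yaw,3)); print(json.dumps(rows))
if __name__=="__main__":
    a=json.loads(sys.argv[1]); plan(a,float(sys.argv[2]),*( [float(sys.argv[3])] if len(sys.argv)>3 else []))
E
python3 plan.py '[[480,-420,270,1.0],[600,-100,270,1.8],[540,250,270,2.6],[506,374,200,3.02]]' 100
```

```text
from [ 147.8 -607.3  228.7] yaw 0.239 q [-1.44  0.49  1.56 -0.    1.09 -0.11] F [ 0.8 -0.5 -0.8] op 1.0 t 0.6
end [ 443.1 -440.8  265.4] 0.915
[[0.0408, -0.0115, -0.0046, 0.0001, 0.0, -0.0846, 100.0], [0.0416, -0.008, -0.0046, 0.0, 0.0, -0.0846, 100.0], [0.0421, -0.0045, -0.0046, 0.0, 0.0, -0.0846, 100.0], [0.0424, -0.0009, -0.0046, 0.0, 0.0, -0.0846, 100.0], [0.0423, 0.0027, -0.0046, 0.0, 0.0, -0.0846, 100.0], [0.0419, 0.0063, -0.0046, -0.0, 0.0, -0.0846, 100.0], [0.0412, 0.0098, -0.0046, 0.0, 0.0, -0.0846, 100.0], [0.0403, 0.0132, -0.0046, 0.0, 0.0, -0.0846, 100.0]]
```

Request:
play_rows(moves=[[0.048, 0, -0.006, 0, 0, -0.077, 100], [0.048, 0, -0.006, 0, 0, -0.077, 100], [0.048, 0, -0.006, 0, 0, -0.077, 100], [0.048, 0, -0.006, 0, 0, -0.077, 100], [0.048, 0, -0.006, 0, 0, -0.077, 100], [0.048, 0, 0, 0, 0, -0.077, 100], [0.048, 0, 0, 0, 0, -0.077, 100], [0.048, 0, 0, 0, 0, -0.077, 100]])

```text
t: 1.4
eef_pos: [484.2, -419.2, 259.2]
tcp_rot: [3.14, 0.001, 0.868]
ft_force: [0.6, -0.9, 0.7]
opening: 1.003
```

Request:
play_rows(moves=[[0.048, 0, 0, 0, 0, -0.077, 100], [0.048, 0, 0, 0, 0, -0.077, 100], [0.048, 0, 0, 0, 0, -0.077, 100], [0.048, 0, 0, 0, 0, -0.077, 100], [0.048, 0, 0, 0, 0, -0.077, 100], [0.048, 0, 0, 0, 0, -0.077, 100], [0.048, 0, 0, 0, 0, -0.077, 100], [0.048, 0, 0, 0, 0, -0.077, 100]])

```text
t: 2.2
eef_pos: [646.5, -60.9, 258.0]
tcp_rot: [3.14, 0.002, 1.51]
ft_force: [-0.1, -0.0, 0.4]
opening: 1.001
```

```bash
python3 plan.py '[[506,374,200,3.02]]' 45
```

```text
from [646.5 -60.9 258. ] yaw 1.51 q [-0.19  0.5   1.46 -0.    1.18 -0.13] F [-0.1 -0.   0.4] op 1.001 t 2.2
end [544.3 255.4 215.8] 2.608
[[0.0387, -0.0152, 0.0052, 0.0019, 0.0021, -0.1373, 45.0], [0.0404, -0.0097, 0.0053, -0.0, 0.0, -0.1373, 45.0], [0.0413, -0.0041, 0.0053, -0.0, 0.0, -0.1373, 45.0], [0.0415, 0.0016, 0.0053, 0.0, 0.0, -0.1373, 45.0], [0.0409, 0.0073, 0.0053, 0.0, 0.0, -0.1373, 45.0], [0.0395, 0.0128, 0.0053, 0.0, 0.0, -0.1373, 45.0], [0.0374, 0.0181, 0.0053, -0.0, 0.0, -0.1373, 45.0], [0.0346, 0.023, 0.0053, 0.0, 0.0, -0.1373, 45.0]]
```

Tracks well (~80% reached per row).

Request:
play_rows(moves=[[0.042, -0.016, 0.005, 0.002, 0.002, -0.14, 45], [0.044, -0.01, 0.005, 0, 0, -0.14, 45], [0.045, -0.004, 0.005, 0, 0, -0.14, 45], [0.045, 0.002, 0.005, 0, 0, -0.14, 45], [0.044, 0.008, 0.005, 0, 0, -0.14, 45], [0.042, 0.013, 0.005, 0, 0, -0.14, 45], [0.04, 0.018, 0.005, 0, 0, -0.14, 45], [0.038, 0.023, 0.005, 0, 0, -0.14, 45]])

```text
t: 3.0
eef_pos: [521.4, 289.6, 216.8]
tcp_rot: [3.14, 0.003, 2.677]
ft_force: [0.4, 0.2, -0.4]
opening: 0.459
```

```bash
python3 plan.py '[[506,374,150,3.02]]' 45
```

```text
from [521.4 289.6 216.8] yaw 2.677 q [ 0.4   0.46  1.65 -0.    1.03 -0.71] F [ 0.4  0.2 -0.4] op 0.459 t 3.0
end [506. 374. 150.] 3.02
[[0.0173, 0.0228, 0.0222, 0.0018, 0.0028, -0.1145, 45.0], [0.0145, 0.0247, 0.0223, 0.0, 0.0, -0.1145, 45.0], [0.0116, 0.0262, 0.0223, -0.0, 0.0, -0.1145, 45.0]]
```

Request:
play_rows(moves=[[0.0173, 0.0228, 0.022, 0.002, 0.003, -0.115, 45], [0.0145, 0.0247, 0.022, 0, 0, -0.115, 45], [0.0116, 0.0262, 0.022, 0, 0, -0.115, 45], [0.0, 0.0, 0.0, 0, 0, 0, 45]])

```text
t: 3.4
eef_pos: [501.5, 382.2, 149.0]
tcp_rot: [3.14, 0.001, 3.046]
ft_force: [-0.3, -0.3, -0.1]
opening: 0.447
```

```bash
python3 plan.py '[[506,374,115,3.02],[506,374,84,3.02]]' 45
python3 - <<'E'
from h import *
c=cam("top"); crop(c,90,150,110,90,6,"t4.png")
c=cam("scene"); crop(c,260,40,110,95,6,"s4.png")
E
```

```text
from [501.5 382.2 149. ] yaw 3.046 q [ 0.55  0.58  1.63  0.    0.93 -0.93] F [-0.3 -0.3 -0.1] op 0.447 t 3.4
end [506. 374.  84.] 3.02
[[-0.0052, -0.0078, 0.034, 0.0013, 0.0011, 0.0265, 45.0], [0.0, -0.0, 0.031, 0.0, 0.0, 0.0, 45.0]]
```

View pics/t4.png

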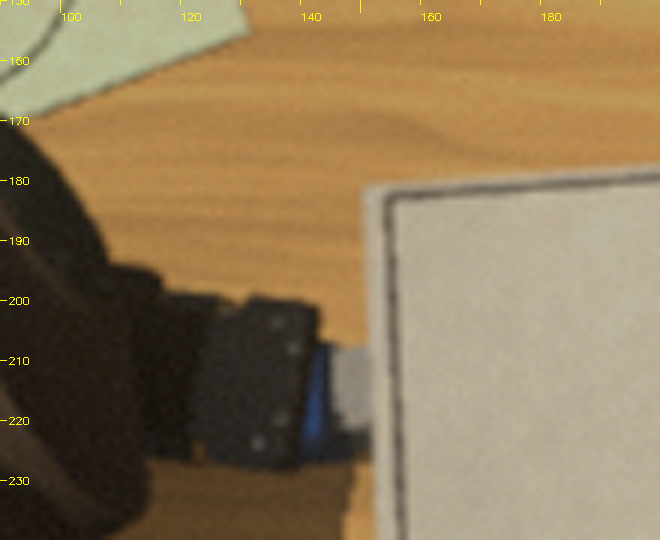

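View pics/s4.png

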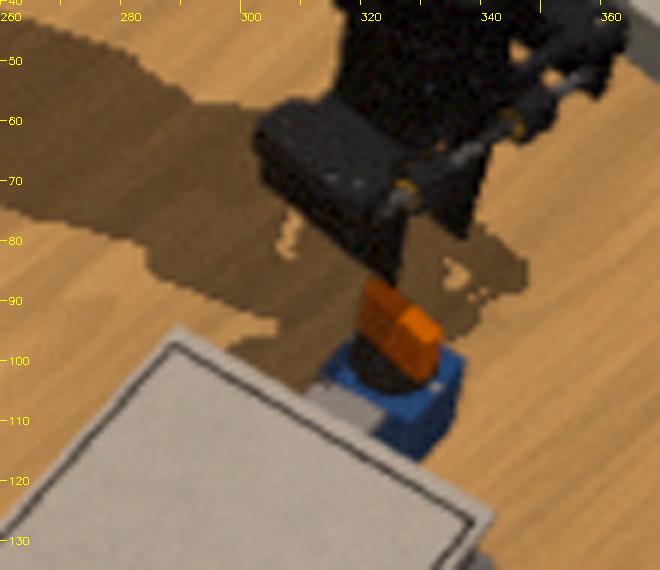

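Request:
play_rows(moves=[[-0.0052, -0.0078, 0.02, 0, 0, 0.0265, 45], [0, 0, 0, 0, 0, 0, 45], [0, 0, 0, 0, 0, 0, 45]])

```text
t: 3.8
eef_pos: [509.7, 370.2, 134.7]
tcp_rot: [3.136, 0.007, 3.007]
ft_force: [-0.4, -0.3, 0.0]
opening: 0.45
```

```bash
python3 plan.py '[[506,374,115,3.02],[506,374,84,3.02]]' 45
```

```text
from [509.7 370.2 134.7] yaw 3.007 q [ 0.52  0.6   1.65 -0.    0.89 -0.91] F [-0.4 -0.3  0. ] op 0.45 t 3.8
end [506. 374.  84.] 3.02
[[0.0043, 0.0031, 0.0197, 0.0051, 0.0072, -0.0131, 45.0], [0.0, -0.0, 0.031, 0.0, 0.0, 0.0, 45.0]]
```

Request:
play_rows(moves=[[0.0035, 0.003, 0.01, 0.005, 0.007, -0.01, 45], [0, 0, 0.01, 0, 0, 0, 45], [0, 0, 0.005, 0, 0, 0, 45], [0, 0, 0, 0, 0, 0, 45]])

```text
t: 4.2
eef_pos: [507.4, 373.7, 110.4]
tcp_rot: [3.14, 0.002, 3.016]
ft_force: [-0.5, -0.6, -0.2]
opening: 0.445
```

```bash
python3 plan.py '[[506,374,84,3.02]]' 45
```

```text
from [507.4 373.7 110.4] yaw 3.016 q [ 0.53  0.63  1.66 -0.    0.85 -0.92] F [-0.5 -0.6 -0.2] op 0.445 t 4.2
end [506. 374.  84.] 3.02
[[0.0015, 0.0, 0.0264, 0.0017, 0.0023, -0.0038, 45.0]]
```

Request:
play_rows(moves=[[0.001, 0, 0.01, 0.001, 0.002, -0.003, 45], [0, 0, 0.008, 0, 0, 0, 45], [0, 0, 0.004, 0, 0, 0, 45], [0, 0, 0, 0, 0, 0, 45], [0, 0, 0, 0, 0, 0, 45]])

```text
t: 4.7
eef_pos: [506.2, 374.0, 86.0]
tcp_rot: [3.141, -0.0, 3.02]
ft_force: [0.5, -0.5, 0.2]
opening: 0.45
```

Request:
play_rows(moves=[[0, 0, 0, 0, 0, 0, 0], [0, 0, 0, 0, 0, 0, 0], [0, 0, 0, 0, 0, 0, 0], [0, 0, 0, 0, 0, 0, 0], [0, 0, 0, 0, 0, 0, 0], [0, 0, 0, 0, 0, 0, 0]])

```text
t: 5.3
eef_pos: [506.7, 376.2, 86.8]
tcp_rot: [3.137, 0.002, 3.019]
ft_force: [1.0, -3.6, -0.5]
opening: 0.148
```

```bash
python3 plan.py '[[506,374,85,3.02]]' 0
```

```text
from [506.7 376.2  86.8] yaw 3.019 q [ 0.53  0.66  1.68  0.    0.8  -0.92] F [ 1.  -3.6 -0.5] op 0.148 t 5.3
end [506. 374.  85.] 3.02
[[0.0005, -0.0023, 0.0018, 0.0046, 0.0018, -0.0008, 0.0]]
```

Request:
play_rows(moves=[[0, 0, 0, 0.002, 0, 0.05, 0], [0, 0, 0, 0, 0, 0.08, 0], [0, 0, 0, 0, 0, 0.08, 0], [0, 0, 0, 0, 0, 0.08, 0], [0, 0, 0, 0, 0, 0, 0]])

```text
t: 5.8
eef_pos: [506.7, 375.8, 86.9]
tcp_rot: [3.14, 0.001, 2.72]
ft_force: [0.2, 1.2, -1.7]
opening: 0.146
```

```bash
python3 plan.py '[[506,376,85,2.8]]' 0;python3 -c "
from cell import *;print(state()['moment'])"
```

```text
from [506.7 375.8  86.9] yaw 2.72 q [ 0.53  0.66  1.67  0.    0.8  -0.62] F [ 0.2  1.2 -1.7] op 0.146 t 5.8
end [506. 376.  85.] 2.8
[[0.0007, -0.0001, 0.0019, 0.002, 0.0014, -0.0801, 0.0]]
[ 0.19655424 -0.23488765 -0.10069982]
```

Request:
play_rows(moves=[[0, 0, 0.0005, 0, 0, 0.1, 0], [0, 0, 0, 0, 0, 0.1, 0], [0, 0, 0, 0, 0, 0.1, 0], [0, 0, 0, 0, 0, 0.1, 0], [0, 0, 0, 0, 0, 0.1, 0], [0, 0, 0, 0, 0, 0.1, 0], [0, 0, 0, 0, 0, 0.1, 0], [0, 0, 0, 0, 0, 0.0, 0]])

```text
t: 6.6
eef_pos: [506.1, 375.2, 86.9]
tcp_rot: [3.141, 0.0, 2.014]
ft_force: [0.8, 1.4, -1.7]
opening: 0.143
```

```bash
python3 plan.py '[[506,376,85,2.0]]' 0
```

```text
from [506.1 375.2  86.9] yaw 2.014 q [ 0.53  0.66  1.68 -0.    0.81  0.09] F [ 0.8  1.4 -1.7] op 0.143 t 6.6
end [506. 376.  85.] 2.0
[[0.0007, 0.0003, 0.0019, 0.0008, 0.0003, 0.0141, 0.0]]
```

Request:
play_rows(moves=[[0, 0, 0.0005, 0, 0, 0.12, 0], [0, 0, 0, 0, 0, 0.12, 0], [0, 0, 0, 0, 0, 0.12, 0], [0, 0, 0, 0, 0, 0.12, 0], [0, 0, 0, 0, 0, 0.12, 0], [0, 0, 0, 0, 0, 0.12, 0], [0, 0, 0, 0, 0, 0.12, 0], [0, 0, 0, 0, 0, 0.0, 0]])

```text
t: 7.4
eef_pos: [505.1, 375.2, 86.9]
tcp_rot: [-3.141, 0.001, 1.182]
ft_force: [1.0, 0.9, -0.5]
opening: 0.144
```

Request:
play_rows(moves=[[0, 0, 0.0005, 0, 0, 0.12, 0], [0, 0, 0, 0, 0, 0.12, 0], [0, 0, 0, 0, 0, 0.12, 0], [0, 0, 0, 0, 0, 0.12, 0], [0, 0, 0, 0, 0, 0.12, 0], [0, 0, 0, 0, 0, 0.12, 0], [0, 0, 0, 0, 0, 0.06, 0], [0, 0, 0, 0, 0, 0.0, 0]])

```text
t: 8.2
eef_pos: [504.4, 375.9, 86.9]
tcp_rot: [-3.14, 0.001, 0.428]
ft_force: [0.6, 0.7, -1.1]
opening: 0.145
```

```bash
python3 plan.py '[[506,376,85,0.105]]' 0
python3 - <<'E'
from h import *
c=cam("top"); crop(c,110,150,120,100,6,"t5.png")
c=cam("scene"); crop(c,230,70,120,110,5,"s5.png")
E
```

```text
from [504.4 375.9  86.9] yaw 0.428 q [0.53 0.66 1.68 0.   0.81 1.68] F [ 0.6  0.7 -1.1] op 0.145 t 8.2
end [506. 376.  85.] 0.105
[[0.0005, 0.0002, 0.0006, -0.0011, 0.0011, 0.1076, 0.0], [0.0005, 0.0001, 0.0006, -0.0, -0.0, 0.1076, 0.0], [0.0005, 0.0001, 0.0006, 0.0, -0.0, 0.1076, 0.0]]
```

View pics/t5.png

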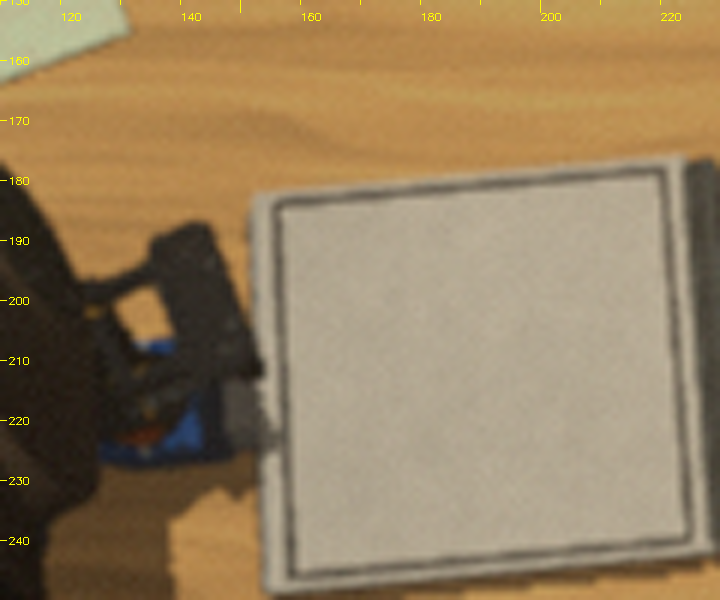

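View pics/s5.png

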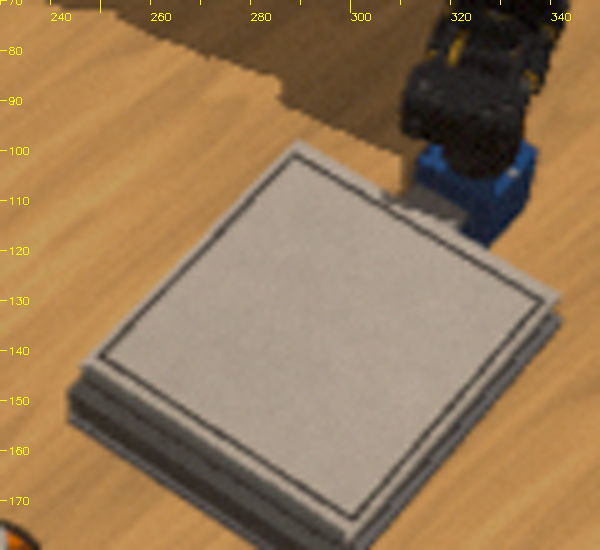

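Request:
play_rows(moves=[[0, 0, 0.0005, 0, 0, 0.1, 0], [0, 0, 0, 0, 0, 0.1, 0], [0, 0, 0, 0, 0, 0.09, 0], [0, 0, 0, 0, 0, 0.02, 0], [0, 0, 0, 0, 0, 0.0, 0]])

```text
t: 8.8
eef_pos: [504.3, 376.2, 86.9]
tcp_rot: [-3.14, 0.001, 0.129]
ft_force: [-0.4, 1.2, -1.8]
opening: 0.15
```

```bash
python3 plan.py '[[506,376,85,0.105]]' 0
python3 - <<'E'
from h import *
c=cam("top"); crop(c,140,165,100,95,8,"t6.png")
c=cam("scene"); crop(c,235,85,115,100,7,"s6.png")
E
```

```text
from [504.3 376.2  86.9] yaw 0.129 q [0.54 0.66 1.68 0.   0.81 1.98] F [-0.4  1.2 -1.8] op 0.15 t 8.8
end [506. 376.  85.] 0.105
[[0.0017, 0.0004, 0.0019, -0.0014, 0.0011, 0.0241, 0.0]]
```

View pics/t6.png

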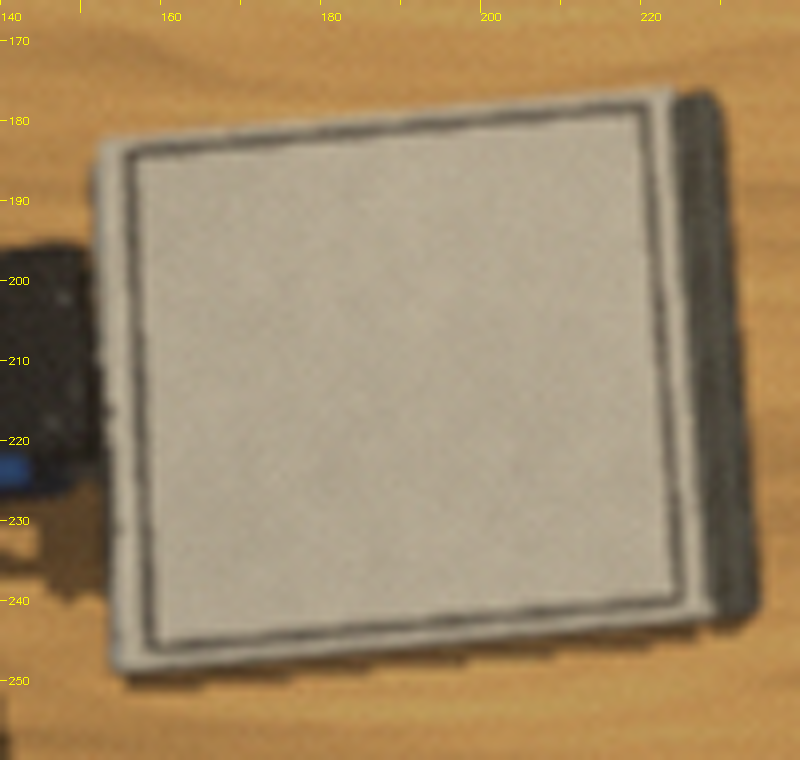

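View pics/s6.png

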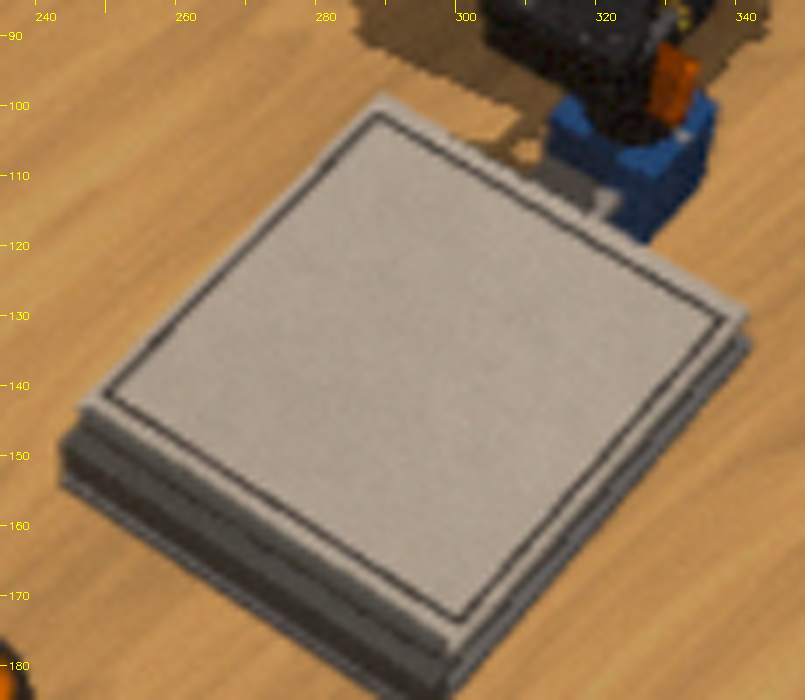

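```bash
cat > k2.py <<'E'
from m import *
P=lambda c,u,v,u0,v0,s,z: ray(c,(u+.5)/s-.5+u0,(v+.5)/s-.5+v0,z)[:2]
# order: +x+y, -x+y, +x-y, -x-y
for nm,q in (("T line",[P(T,u,v,140,165,8,48) for u,v in ((131,153),(151,647),(645,106),(682,600))]),("T edge",[P(T,u,v,140,165,8,48) for u,v in ((98,140),(116,672),(675,87),(716,620))]),
 ("S line",[P(S,u,v,235,85,7,48) for u,v in ((724,320),(378,114),(458,620),(105,393))]),("S edge",[P(S,u,v,235,85,7,48) for u,v in ((749,312),(381,93),(455,652),(80,405))])):
    q=np.array(q); a=lambda d:np.arctan2(d[1],d[0])
    print(nm,q.round(1).tolist(),"c",q.mean(0).round(1),"ang x:",a(q[0]-q[1]).round(3),a(q[2]-q[3]).round(3),"y:",round(a(q[0]-q[2])-np.pi/2,3),round(a(q[1]-q[3])-np.pi/2,3),"len x",np.linalg.norm(q[0]-q[1]).round(1),np.linalg.norm(q[2]-q[3]).round(1),"y",np.linalg.norm(q[0]-q[2]).round(1),np.linalg.norm(q[1]-q[3]).round(1))
E
python3 k2.py
```

```text
T line [[605.9, 316.9], [420.9, 297.1], [627.0, 122.3], [441.3, 101.9]] c [523.8 209.6] ang x: 0.107 0.109 y: 0.108 0.104 len x 186.0 186.8 y 195.8 196.2
T edge [[610.7, 329.9], [411.6, 309.4], [634.6, 111.1], [434.2, 89.2]] c [522.8 209.9] ang x: 0.102 0.109 y: 0.109 0.102 len x 200.1 201.5 y 220.1 221.4
S line [[608.1, 320.5], [421.8, 300.3], [627.8, 126.4], [442.5, 105.1]] c [525.1 213.1] ang x: 0.108 0.114 y: 0.102 0.106 len x 187.3 186.5 y 195.2 196.2
S edge [[613.1, 331.4], [414.4, 310.2], [637.3, 114.1], [439.3, 93.2]] c [526.  212.2] ang x: 0.106 0.105 y: 0.111 0.114 len x 199.8 199.1 y 218.6 218.5
```

Request:
play_rows(moves=[[0, 0, 0, 0, 0, 0.025, 0], [0, 0, 0, 0, 0, 0.0, 0], [0, 0, 0, 0, 0, 0, 0]])

```text
t: 9.3
eef_pos: [504.3, 376.2, 86.9]
tcp_rot: [-3.14, 0.001, 0.103]
ft_force: [0.7, 0.4, -2.2]
opening: 0.147
```

Request:
play_rows(moves=[[0, 0, 0, 0, 0, 0, 45], [0, 0, 0, 0, 0, 0, 45], [0, 0, 0, 0, 0, 0, 45], [0, 0, -0.02, 0, 0, 0, 45], [0, 0, -0.04, 0, 0, 0, 45], [0, 0, -0.045, 0, 0, 0, 45], [0, 0, -0.045, 0, 0, 0, 60], [0, 0, -0.02, 0, 0, 0, 60]])

```text
t: 10.1
eef_pos: [503.8, 374.8, 259.7]
tcp_rot: [3.139, 0.008, 0.104]
ft_force: [-0.7, 0.6, -0.8]
opening: 0.564
```

```bash
python3 plan.py '[[560,200,260,1.2],[488,-38,200,1.6]]' 65
python3 - <<'E'
from h import *
c=cam("top"); crop(c,115,165,125,90,6,"t7.png"); crop(c,255,150,150,125,5,"t8.png")
c=cam("scene"); crop(c,235,75,115,100,7,"s7.png")
E
```

```text
from [503.8 374.8 259.7] yaw 0.104 q [0.53 0.47 1.51 0.   1.17 2.  ] F [-0.7  0.6 -0.8] op 0.564 t 10.1
end [560. 200. 260.] 1.2
[[0.0047, 0.0225, -0.0, 0.0021, 0.0078, -0.137, 65.0], [0.0016, 0.0229, -0.0, 0.0, 0.0, -0.1371, 65.0], [-0.0015, 0.0229, -0.0, 0.0, 0.0, -0.1371, 65.0], [-0.0046, 0.0225, -0.0, 0.0, 0.0, -0.1371, 65.0], [-0.0077, 0.0216, -0.0, -0.0, 0.0, -0.1371, 65.0], [-0.0106, 0.0204, -0.0, -0.0, 0.0, -0.1371, 65.0], [-0.0132, 0.0187, -0.0, 0.0, 0.0, -0.1371, 65.0], [-0.0157, 0.0168, -0.0, 0.0, 0.0, -0.1371, 65.0]]
```

View pics/t8.png

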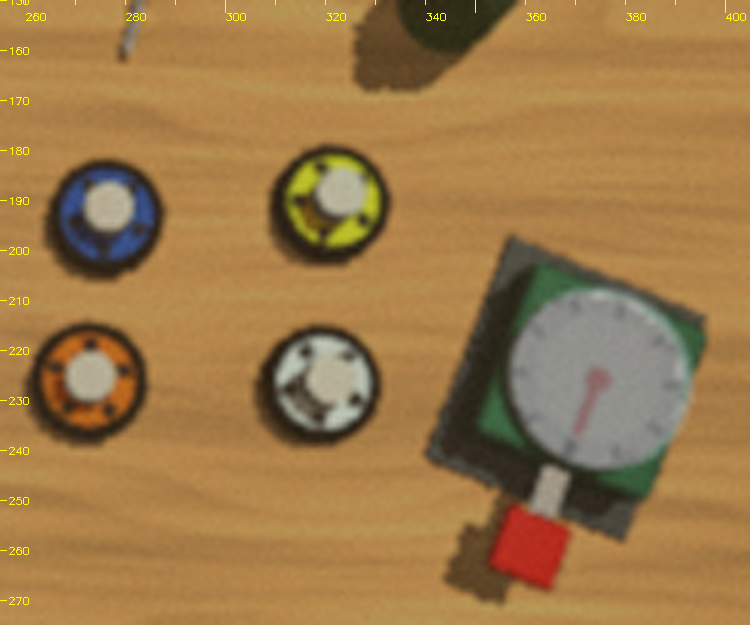

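View pics/s7.png

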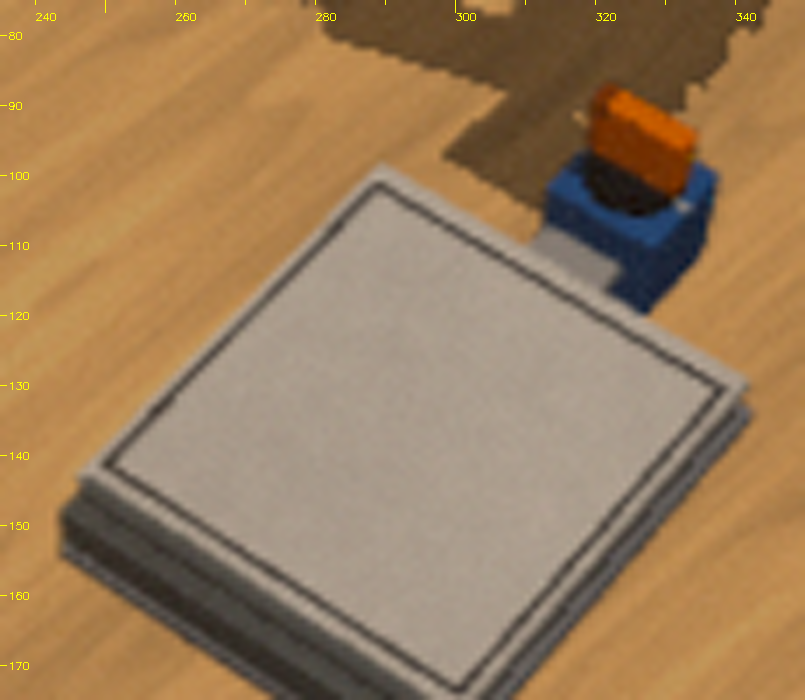

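Request:
play_rows(moves=[[0.005, 0.035, 0, 0.002, 0.007, -0.147, 65], [0, 0.04, 0, 0, 0, -0.147, 65], [-0.005, 0.04, 0, 0, 0, -0.147, 65], [-0.012, 0.038, 0, 0, 0, -0.147, 65], [-0.018, 0.036, 0, 0, 0, -0.147, 65], [-0.024, 0.032, 0, 0, 0, -0.147, 65], [-0.03, 0.028, 0, 0, 0, -0.147, 65], [-0.035, 0.023, 0, 0, 0, -0.147, 65]])

```text
t: 11.0
eef_pos: [572.8, 59.1, 249.2]
tcp_rot: [-3.132, 0.004, 1.298]
ft_force: [0.7, 0.4, 0.1]
opening: 0.65
```

```bash
python3 plan.py '[[488,-38,150,1.571]]' 65
```

```text
from [572.8  59.1 249.2] yaw 1.298 q [-0.01  0.4   1.65 -0.    1.1   0.26] F [0.7 0.4 0.1] op 0.65 t 11.0
end [488. -38. 150.] 1.571
[[-0.029, -0.0136, 0.025, -0.0099, 0.004, -0.0682, 65.0], [-0.0281, -0.0158, 0.0248, 0.0, 0.0, -0.0682, 65.0], [-0.0269, -0.0177, 0.0248, -0.0, 0.0, -0.0682, 65.0], [-0.0257, -0.0195, 0.0248, 0.0, 0.0, -0.0682, 65.0]]
```

Request:
play_rows(moves=[[-0.029, -0.0136, 0.025, -0.01, 0.004, -0.068, 65], [-0.028, -0.016, 0.025, 0, 0, -0.068, 65], [-0.027, -0.018, 0.025, 0, 0, -0.068, 65], [-0.02, -0.018, 0.02, 0, 0, -0.04, 65], [0, 0, 0, 0, 0, 0, 65], [0, 0, 0, 0, 0, 0, 65]])

```text
t: 11.6
eef_pos: [484.1, -40.7, 145.1]
tcp_rot: [-3.134, -0.001, 1.551]
ft_force: [0.5, 1.1, -1.4]
opening: 0.652
```

```bash
python3 plan.py '[[488,-38,80,1.571],[488,-38,41,1.571]]' 65
python3 - <<'E'
from h import *
c=cam("top"); cv2.imwrite("pics/t9.png",c["img"][:,:,::-1])
E
```

```text
from [484.1 -40.7 145.1] yaw 1.551 q [-0.22  0.41  1.98 -0.    0.75 -0.2 ] F [ 0.5  1.1 -1.4] op 0.652 t 11.6
end [488. -38.  41.] 1.571
[[0.0014, 0.0022, 0.0325, -0.0074, -0.0011, -0.01, 65.0], [0.0014, 0.002, 0.0325, 0.0, 0.0, -0.01, 65.0], [0.0, -0.0, 0.039, 0.0, 0.0, 0.0, 65.0]]
```

View pics/t9.png

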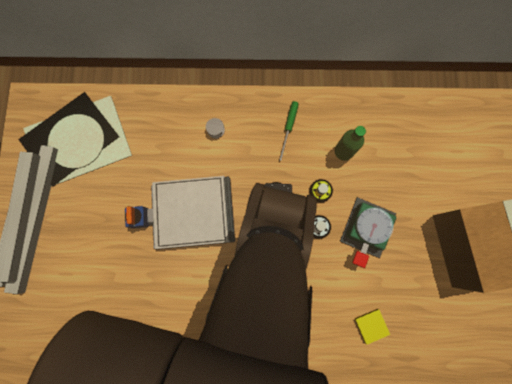

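The other wheels haven't moved as far as they can be seen: yellow is at (321,190) and white at (320,227). The arm hides orange. Descending.

Request:
play_rows(moves=[[0.0014, 0.002, 0.03, -0.006, 0, -0.01, 65], [0.001, 0.002, 0.03, 0, 0, -0.008, 65], [0, 0, 0.01, 0, 0, 0, 65], [0, 0, 0, 0, 0, 0, 65], [0, 0, 0, 0, 0, 0, 65]])

```text
t: 12.15
eef_pos: [492.3, -35.8, 75.8]
tcp_rot: [3.136, 0.0, 1.572]
ft_force: [-0.5, 0.6, 0.4]
opening: 0.651
```

```bash
python3 plan.py '[[488,-38,41,1.571]]' 65
python3 - <<'E'
from h import *
c=cam("scene"); crop(c,180,130,100,85,7,"s9.png")
E
```

```text
from [492.3 -35.8  75.8] yaw 1.572 q [-0.21  0.54  2.03  0.    0.57 -0.21] F [-0.5  0.6  0.4] op 0.651 t 12.15
end [488. -38.  41.] 1.571
[[-0.0022, -0.0045, 0.0347, 0.0052, 0.0002, 0.0006, 65.0]]
```

View pics/s9.png

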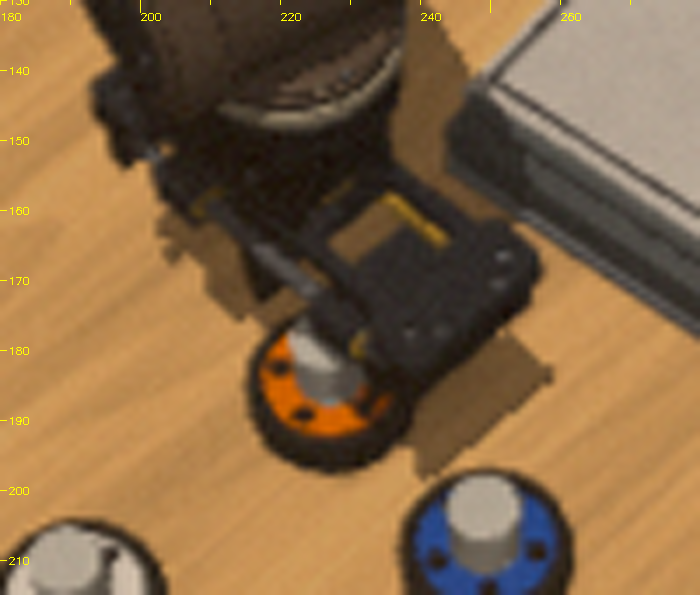

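Request:
play_rows(moves=[[-0.002, -0.004, 0.018, 0.004, 0, 0, 65], [0, 0, 0.012, 0, 0, 0, 65], [0, 0, 0.004, 0, 0, 0, 65], [0, 0, 0, 0, 0, 0, 65], [0, 0, 0, 0, 0, 0, 65]])

```text
t: 12.7
eef_pos: [491.1, -38.0, 44.9]
tcp_rot: [3.133, 0.002, 1.571]
ft_force: [0.3, -0.1, -0.2]
opening: 0.65
```

Request:
play_rows(moves=[[0, -0.002, 0.003, 0.008, 0.001, 0, 65], [0, 0, 0, 0, 0, 0, 0], [0, 0, 0, 0, 0, 0, 0], [0, 0, 0, 0, 0, 0, 0], [0, 0, 0, 0, 0, 0, 0], [0, 0, 0, 0, 0, 0, 0]])

```text
t: 13.3
eef_pos: [489.5, -38.0, 42.9]
tcp_rot: [3.14, 0.001, 1.571]
ft_force: [-0.4, -0.2, -0.6]
opening: 0.309
```

Request:
play_rows(moves=[[0, 0, -0.015, 0, 0, 0, 0], [0, 0, -0.03, 0, 0, 0, 0], [0, 0, -0.04, 0, 0, 0, 0], [0.02, 0, -0.03, 0, 0, 0, 0], [0.04, 0, 0, 0, 0, 0, 0], [0.045, -0.002, 0, 0, 0, 0, 0], [0.045, -0.002, 0, 0, 0, 0, 0], [0.045, -0.002, 0, 0, 0, 0, 0]])

```text
t: 14.1
eef_pos: [483.8, 159.1, 162.4]
tcp_rot: [3.14, -0.0, 1.562]
ft_force: [0.8, 0.1, -1.4]
opening: 0.313
```

```bash
python3 plan.py '[[473.4,255.8,160,1.571]]' 0
python3 - <<'E'
from h import *
c=cam("scene"); cv2.imwrite("pics/s10.png",cv2.resize(c["img"][:,:,::-1],(800,600)))
E
```

```text
from [483.8 159.1 162.4] yaw 1.562 q [ 0.19  0.41  1.92 -0.    0.81  0.2 ] F [ 0.8  0.1 -1.4] op 0.313 t 14.1
end [473.4 255.8 160. ] 1.571
[[0.0322, -0.0037, 0.0008, 0.0016, -0.0003, -0.0029, 0.0], [0.0322, -0.0036, 0.0008, 0.0, 0.0, -0.0029, 0.0], [0.0322, -0.0036, 0.0008, 0.0, 0.0, -0.0029, 0.0]]
```

View pics/s10.png

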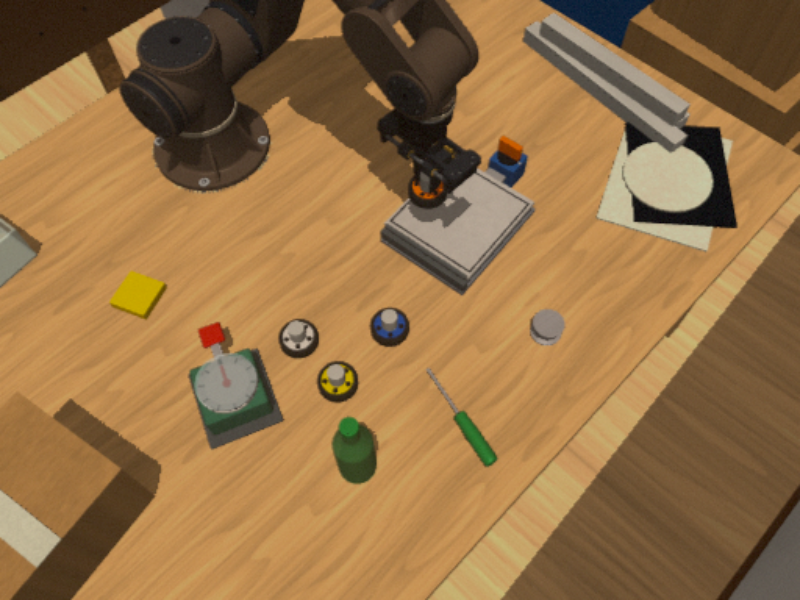

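Request:
play_rows(moves=[[0.03, -0.003, 0, 0, 0, -0.003, 0], [0.03, -0.003, 0, 0, 0, -0.003, 0], [0.022, -0.003, 0, 0, 0, -0.003, 0], [0.008, -0.001, 0, 0, 0, 0, 0], [0, 0, 0, 0, 0, 0, 0], [0, 0, 0, 0, 0, 0, 0]])

```text
t: 14.75
eef_pos: [471.3, 259.8, 161.6]
tcp_rot: [3.142, -0.001, 1.58]
ft_force: [0.7, -0.1, -1.2]
opening: 0.309
```

```bash
python3 plan.py '[[473.4,255.8,110,1.571]]' 0
```

```text
from [471.3 259.8 161.6] yaw 1.58 q [0.38 0.45 1.85 0.   0.84 0.37] F [ 0.7 -0.1 -1.2] op 0.309 t 14.75
end [473.4 255.8 110. ] 1.571
[[-0.002, 0.0011, 0.0258, 0.0001, -0.0009, 0.0043, 0.0], [-0.002, 0.0011, 0.0258, 0.0, -0.0, 0.0043, 0.0]]
```

Request:
play_rows(moves=[[-0.002, 0.001, 0.025, 0, 0, 0.004, 0], [-0.001, 0.001, 0.022, 0, 0, 0.004, 0], [0, 0, 0.012, 0, 0, 0, 0], [0, 0, 0.003, 0, 0, 0, 0], [0, 0, 0, 0, 0, 0, 0], [0, 0, 0, 0, 0, 0, 0]])

```text
t: 15.35
eef_pos: [475.4, 252.4, 99.3]
tcp_rot: [3.139, -0.001, 1.566]
ft_force: [-0.9, 0.8, -1.8]
opening: 0.31
```

Request:
play_rows(moves=[[0.002, -0.001, 0.004, 0.001, 0, 0, 0], [0, 0, 0.002, 0, 0, 0, 0], [0, 0, 0, 0, 0, 0, 0], [0, 0, 0, 0, 0, 0, 0]])

```text
t: 15.75
eef_pos: [475.0, 254.9, 94.6]
tcp_rot: [3.138, -0.002, 1.567]
ft_force: [-0.0, -0.9, -1.0]
opening: 0.312
```

Request:
play_rows(moves=[[0, 0, 0.0025, 0.002, 0, 0, 0], [0, 0, 0.001, 0, 0, 0, 0], [0, 0, 0, 0, 0, 0, 0], [0, 0, 0, 0, 0, 0, 0]])

```text
t: 16.15
eef_pos: [475.0, 255.1, 91.1]
tcp_rot: [3.14, -0.002, 1.567]
ft_force: [0.5, 0.5, -1.8]
opening: 0.306
```

Request:
play_rows(moves=[[0, 0, 0.0005, 0, 0, 0, 0], [0, 0, 0, 0, 0, 0, 40], [0, 0, 0, 0, 0, 0, 65], [0, 0, 0, 0, 0, 0, 65], [0, 0, -0.02, 0, 0, 0, 65], [0, 0, -0.03, 0, 0, 0, 65], [-0.01, 0, -0.04, 0, 0, 0, 65], [-0.04, 0, -0.03, 0, 0, 0, 65]])

```text
t: 16.95
eef_pos: [473.6, 205.9, 210.8]
tcp_rot: [-3.138, -0.0, 1.57]
ft_force: [1.3, -0.3, 0.2]
opening: 0.648
```

```bash
python3 plan.py '[[589.7,-47.3,150,1.571]]' 65
python3 - <<'E'
from h import *
c=cam("scene"); cv2.imwrite("pics/s11.png",cv2.resize(c["img"][:,:,::-1],(800,600)))
c=cam("top"); cv2.imwrite("pics/t11.png",cv2.resize(c["img"][:,:,::-1],(800,600)))
E
```

```text
from [473.6 205.9 210.8] yaw 1.57 q [0.28 0.36 1.84 0.   0.94 0.28] F [ 1.3 -0.3  0.2] op 0.648 t 16.95
end [589.7 -47.3 150. ] 1.571
[[-0.0362, 0.0166, 0.0086, -0.004, -0.0004, -0.0001, 65.0], [-0.0362, 0.0166, 0.0087, 0.0, 0.0, -0.0001, 65.0], [-0.0362, 0.0166, 0.0087, 0.0, 0.0, -0.0001, 65.0], [-0.0362, 0.0166, 0.0087, -0.0, 0.0, -0.0001, 65.0], [-0.0362, 0.0166, 0.0087, 0.0, 0.0, -0.0001, 65.0], [-0.0362, 0.0166, 0.0087, 0.0, 0.0, -0.0001, 65.0], [-0.0362, 0.0166, 0.0087, 0.0, 0.0, -0.0001, 65.0]]
```

View pics/s11.png

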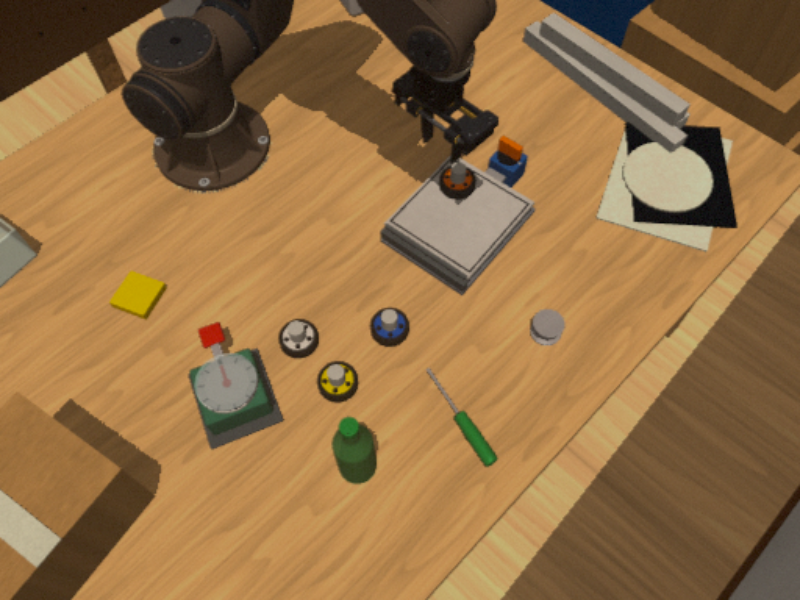

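View pics/t11.png

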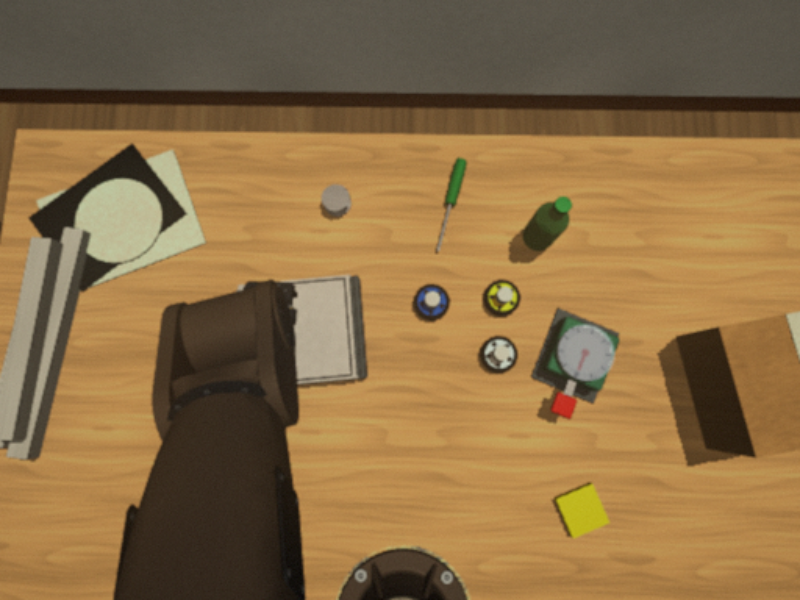

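Request:
play_rows(moves=[[-0.037, 0.017, 0.007, -0.004, 0, 0, 65], [-0.037, 0.017, 0.008, 0, 0, 0, 65], [-0.037, 0.017, 0.008, 0, 0, 0, 65], [-0.037, 0.017, 0.008, 0, 0, 0, 65], [-0.037, 0.017, 0.008, 0, 0, 0, 65], [-0.035, 0.016, 0.008, 0, 0, 0, 65], [-0.02, 0.01, 0.01, 0, 0, 0, 65], [0, 0, 0, 0, 0, 0, 65]])

```text
t: 17.85
eef_pos: [588.3, -45.4, 150.8]
tcp_rot: [3.137, -0.003, 1.566]
ft_force: [-0.1, 0.3, -1.0]
opening: 0.652
```

```bash
python3 plan.py '[[589.7,-47.3,75,1.571]]' 65
```

```text
from [588.3 -45.4 150.8] yaw 1.566 q [-0.19  0.53  1.73  0.    0.88 -0.19] F [-0.1  0.3 -1. ] op 0.652 t 17.85
end [589.7 -47.3  75. ] 1.571
[[-0.0011, 0.0005, 0.0379, 0.0049, -0.0027, -0.0023, 65.0], [-0.001, 0.0007, 0.0379, -0.0, 0.0, -0.0023, 65.0]]
```

Request:
play_rows(moves=[[0, 0, 0.035, 0.003, -0.002, -0.002, 65], [0, 0, 0.03, 0, 0, -0.002, 65], [0, 0, 0.01, 0, 0, 0, 65], [0, 0, 0, 0, 0, 0, 65], [0, 0, 0, 0, 0, 0, 65]])

```text
t: 18.35
eef_pos: [588.4, -42.3, 74.1]
tcp_rot: [3.14, -0.001, 1.57]
ft_force: [-0.2, -0.0, 0.9]
opening: 0.651
```

```bash
python3 plan.py '[[589.7,-47.3,42,1.571]]' 65
python3 - <<'E'
from h import *
c=cam("scene"); crop(c,200,140,100,85,7,"s12.png")
E
```

```text
from [588.4 -42.3  74.1] yaw 1.57 q [-0.18  0.63  1.79  0.    0.72 -0.19] F [-0.2 -0.   0.9] op 0.651 t 18.35
end [589.7 -47.3  42. ] 1.571
[[-0.005, 0.0012, 0.0321, 0.0018, -0.0012, -0.0008, 65.0]]
```

View pics/s12.png

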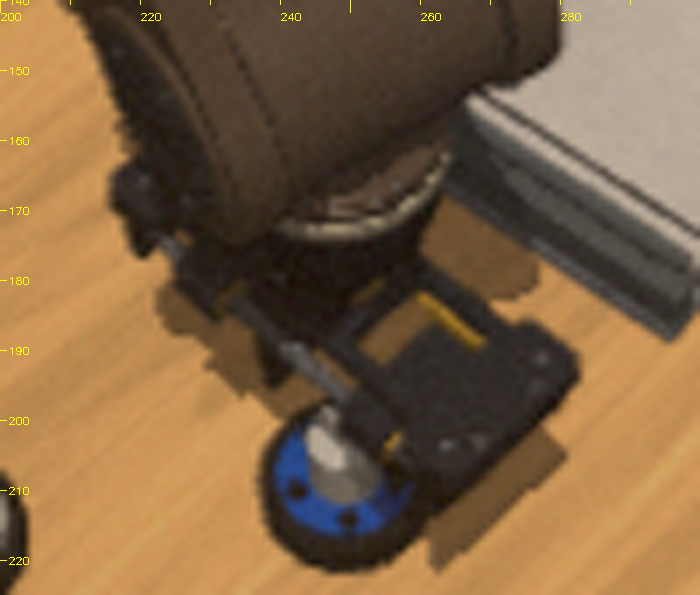

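Request:
play_rows(moves=[[-0.004, 0.001, 0.016, 0.002, -0.001, 0, 65], [-0.001, 0, 0.012, 0, 0, 0, 65], [0, 0, 0.005, 0, 0, 0, 65], [0, 0, 0, 0, 0, 0, 65], [0, 0, 0, 0, 0, 0, 65]])

```text
t: 18.9
eef_pos: [590.7, -47.7, 40.9]
tcp_rot: [3.138, 0.001, 1.57]
ft_force: [0.1, 0.1, 0.5]
opening: 0.648
```

Request:
play_rows(moves=[[0, 0, 0, 0.003, 0, 0, 0], [0, 0, 0, 0, 0, 0, 0], [0, 0, 0, 0, 0, 0, 0], [0, 0, 0, 0, 0, 0, 0], [0, 0, 0, 0, 0, 0, 0], [0, 0, 0, 0, 0, 0, 0]])

```text
t: 19.5
eef_pos: [591.0, -47.7, 41.9]
tcp_rot: [3.14, 0.001, 1.57]
ft_force: [-0.4, -0.5, -0.7]
opening: 0.311
```

Request:
play_rows(moves=[[0, 0, -0.015, 0, 0, 0, 0], [0, 0, -0.03, 0, 0, 0, 0], [0, 0, -0.04, 0, 0, 0, 0], [0.02, 0, -0.03, 0, 0, 0, 0], [0.04, -0.003, 0, 0, 0, 0, 0], [0.045, -0.004, 0, 0, 0, 0, 0], [0.045, -0.004, 0, 0, 0, 0, 0], [0.045, -0.004, 0, 0, 0, 0, 0]])

```text
t: 20.3
eef_pos: [576.8, 148.5, 169.5]
tcp_rot: [3.134, 0.0, 1.562]
ft_force: [0.5, 0.5, -1.5]
opening: 0.308
```

Request:
play_rows(moves=[[0.04, -0.003, 0, 0, 0, -0.003, 0], [0.035, -0.003, 0, 0, 0, -0.003, 0], [0.025, -0.003, 0, 0, 0, 0, 0], [0.01, 0, 0, 0, 0, 0, 0], [0, 0, 0, 0, 0, 0, 0], [0, 0, 0, 0, 0, 0, 0]])

```text
t: 20.9
eef_pos: [565.8, 267.8, 175.6]
tcp_rot: [3.13, -0.001, 1.574]
ft_force: [-0.1, -0.5, -2.3]
opening: 0.307
```

```bash
python3 plan.py '[[564.9,265.6,96,1.571]]' 0
```

```text
from [565.8 267.8 175.6] yaw 1.574 q [ 0.34  0.54  1.62 -0.    0.97  0.34] F [-0.1 -0.5 -2.3] op 0.307 t 20.9
end [564.9 265.6  96. ] 1.571
[[-0.0011, -0.0009, 0.0398, 0.0113, -0.0013, 0.0016, 0.0], [-0.0011, -0.0005, 0.0398, 0.0, -0.0, 0.0016, 0.0]]
```

Request:
play_rows(moves=[[0, 0, 0.03, 0.008, -0.001, 0.001, 0], [0, 0, 0.03, 0.002, 0, 0.001, 0], [0, 0, 0.012, 0, 0, 0, 0], [0, 0, 0.002, 0, 0, 0, 0], [0, 0, 0, 0, 0, 0, 0], [0, 0, 0, 0, 0, 0, 0]])

```text
t: 21.5
eef_pos: [569.3, 262.2, 103.5]
tcp_rot: [3.136, -0.001, 1.566]
ft_force: [-0.8, -0.6, -0.7]
opening: 0.311
```

Request:
play_rows(moves=[[0.003, -0.004, 0.006, 0.004, 0, -0.002, 0], [0, 0, 0.004, 0, 0, 0, 0], [0, 0, 0.001, 0, 0, 0, 0], [0, 0, 0, 0, 0, 0, 0], [0, 0, 0, 0, 0, 0, 0]])

```text
t: 22.0
eef_pos: [565.8, 265.9, 94.2]
tcp_rot: [3.137, -0.002, 1.569]
ft_force: [0.0, 0.5, -1.8]
opening: 0.307
```

Request:
play_rows(moves=[[0, 0, 0.003, 0.003, -0.001, 0, 0], [0, 0, 0.001, 0, 0, 0, 0], [0, 0, 0, 0, 0, 0, 0], [0, 0, 0, 0, 0, 0, 0]])

```text
t: 22.4
eef_pos: [565.9, 266.0, 89.9]
tcp_rot: [3.14, -0.001, 1.569]
ft_force: [0.0, -0.3, -1.8]
opening: 0.31
```

Exactly at the expected height (89.9). Release and retreat towards yellow.

Request:
play_rows(moves=[[0, 0, 0, 0, 0, 0, 40], [0, 0, 0, 0, 0, 0, 65], [0, 0, 0, 0, 0, 0, 65], [0, 0, -0.02, 0, 0, 0, 65], [0, 0, -0.03, 0, 0, 0, 65], [-0.01, 0, -0.04, 0, 0, 0, 65], [-0.04, 0, -0.03, 0, 0, 0, 65], [-0.045, 0, 0, 0, 0, 0, 65]])

```text
t: 23.2
eef_pos: [565.5, 172.5, 213.7]
tcp_rot: [3.14, -0.001, 1.575]
ft_force: [1.6, -1.0, -1.1]
opening: 0.649
```

```bash
python3 plan.py '[[600,-186,150,1.571]]' 65
python3 - <<'E'
from h import *
c=cam("scene"); cv2.imwrite("pics/s13.png",cv2.resize(c["img"][:,:,::-1],(800,600)))
E
```

```text
from [565.5 172.5 213.7] yaw 1.575 q [0.18 0.46 1.66 0.   1.02 0.18] F [ 1.6 -1.  -1.1] op 0.649 t 23.2
end [ 596.2 -146.2  157.1] 1.571
[[-0.0398, 0.0037, 0.0071, 0.0014, -0.0007, 0.0004, 65.0], [-0.0398, 0.0037, 0.0071, 0.0, -0.0, 0.0004, 65.0], [-0.0398, 0.0037, 0.0071, 0.0, -0.0, 0.0004, 65.0], [-0.0398, 0.0037, 0.0071, 0.0, -0.0, 0.0004, 65.0], [-0.0398, 0.0038, 0.0071, 0.0, -0.0, 0.0004, 65.0], [-0.0398, 0.0038, 0.0071, 0.0, -0.0, 0.0004, 65.0], [-0.0398, 0.0038, 0.0071, 0.0, -0.0, 0.0004, 65.0], [-0.0398, 0.0038, 0.0071, 0.0, -0.0, 0.0004, 65.0]]
```

View pics/s13.png

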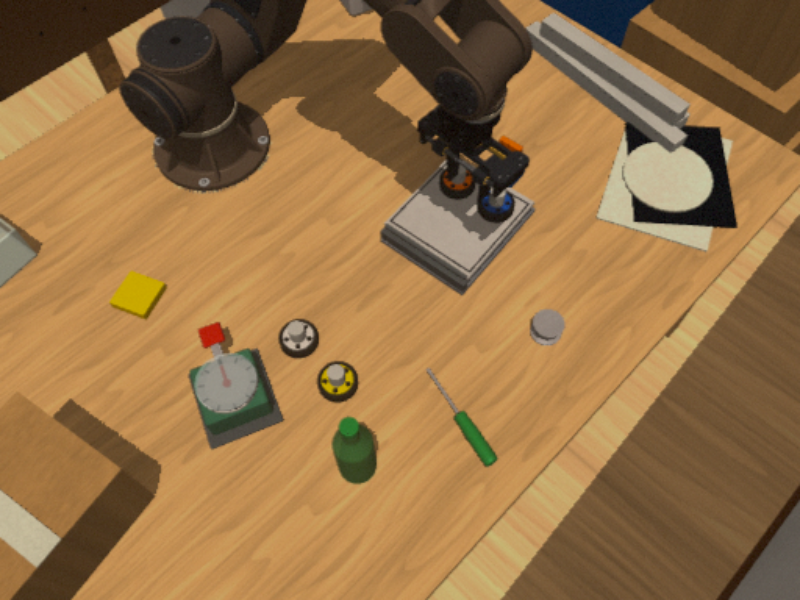

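```bash
python3 -c "
from m import *
print(ray(S,349/1.5625,427/1.5625,200),ray(T,563/1.5625,205/1.5625,200),ray(S,357/1.5625,462/1.5625,0))"
```

```text
[ 735.36822251 -262.79112932  200.        ] [ 727.96412273 -265.25446108  200.        ] [ 728.77619248 -258.8113794     0.        ]
```

Request:
play_rows(moves=[[-0.041, 0.004, 0.006, 0, 0, 0, 65], [-0.041, 0.004, 0.007, 0, 0, 0, 65], [-0.041, 0.004, 0.007, 0, 0, 0, 65], [-0.041, 0.004, 0.007, 0, 0, 0, 65], [-0.041, 0.004, 0.007, 0, 0, 0, 65], [-0.041, 0.004, 0.007, 0, 0, 0, 65], [-0.041, 0.004, 0.007, 0, 0, -0.05, 65], [-0.03, 0.004, 0.004, 0, 0, -0.1, 65]])

```text
t: 24.15
eef_pos: [600.9, -147.6, 154.9]
tcp_rot: [-3.139, -0.003, 1.732]
ft_force: [1.4, 1.1, 0.1]
opening: 0.649
```

```bash
python3 plan.py '[[600,-186,130,1.871]]' 65
```

```text
from [ 600.9 -147.6  154.9] yaw 1.732 q [-0.35  0.56  1.65  0.    0.93 -0.51] F [1.4 1.1 0.1] op 0.649 t 24.15
end [ 600. -186.  130.] 1.871
[[-0.0189, -0.0035, 0.0124, -0.0029, -0.003, -0.0693, 65.0], [-0.0186, -0.0048, 0.0125, 0.0, 0.0, -0.0693, 65.0]]
```

Request:
play_rows(moves=[[-0.016, -0.004, 0.012, -0.003, -0.003, -0.065, 65], [-0.012, -0.004, 0.012, 0, 0, -0.055, 65], [0, 0, 0, 0, 0, 0, 65], [0, 0, 0, 0, 0, 0, 65], [0, 0, 0, 0, 0, 0, 65]])

```text
t: 24.65
eef_pos: [600.1, -177.8, 128.0]
tcp_rot: [-3.14, -0.002, 1.855]
ft_force: [-0.5, 0.3, -0.8]
opening: 0.652
```

```bash
python3 plan.py '[[600,-186,75,1.871]]' 65
python3 - <<'E'
from h import *
c=cam("scene"); crop(c,160,170,110,95,7,"s14.png")
E
```

```text
from [ 600.1 -177.8  128. ] yaw 1.855 q [-0.39  0.6   1.66  0.    0.88 -0.68] F [-0.5  0.3 -0.8] op 0.652 t 24.65
end [ 600. -186.   75.] 1.871
[[-0.004, -0.0012, 0.0265, -0.0011, -0.0016, -0.0079, 65.0], [-0.0039, -0.0012, 0.0265, -0.0, 0.0, -0.0079, 65.0]]
```

View pics/s14.png

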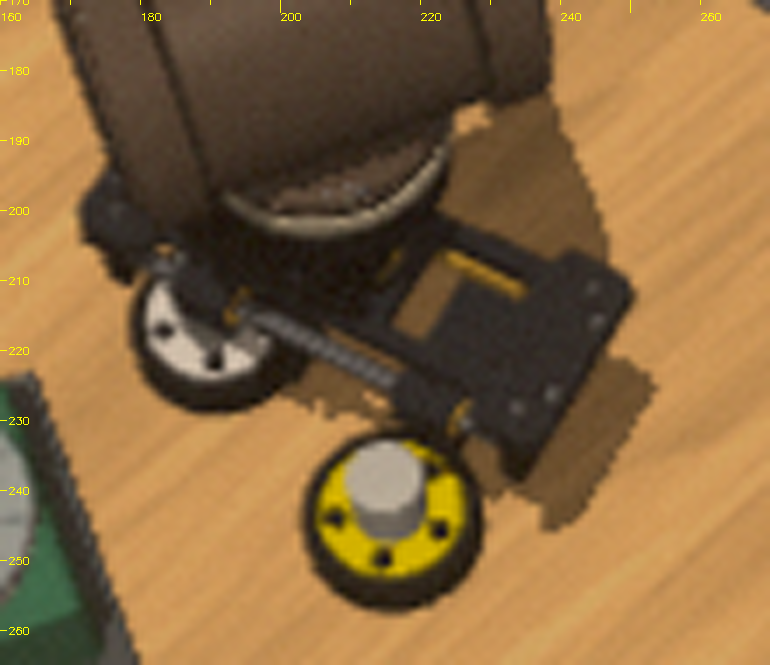

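Request:
play_rows(moves=[[-0.004, -0.001, 0.026, -0.001, -0.001, -0.008, 65], [-0.004, -0.001, 0.022, 0, 0, -0.006, 65], [-0.001, 0, 0.005, 0, 0, 0, 65], [0, 0, 0, 0, 0, 0, 65], [0, 0, 0, 0, 0, 0, 65]])

```text
t: 25.2
eef_pos: [603.4, -183.6, 78.1]
tcp_rot: [3.137, 0.003, 1.871]
ft_force: [0.4, 0.1, -0.3]
opening: 0.652
```

```bash
python3 plan.py '[[600.4,-186,42,1.871]]' 65
python3 - <<'E'
from h import *
c=cam("scene"); crop(c,160,170,110,95,7,"s15.png")
E
```

```text
from [ 603.4 -183.6   78.1] yaw 1.871 q [-0.4   0.67  1.68  0.    0.78 -0.7 ] F [ 0.4  0.1 -0.3] op 0.652 t 25.2
end [ 600.4 -186.    42. ] 1.871
[[-0.0013, -0.0037, 0.0361, 0.0049, 0.0031, -0.0, 65.0]]
```

View pics/s15.png

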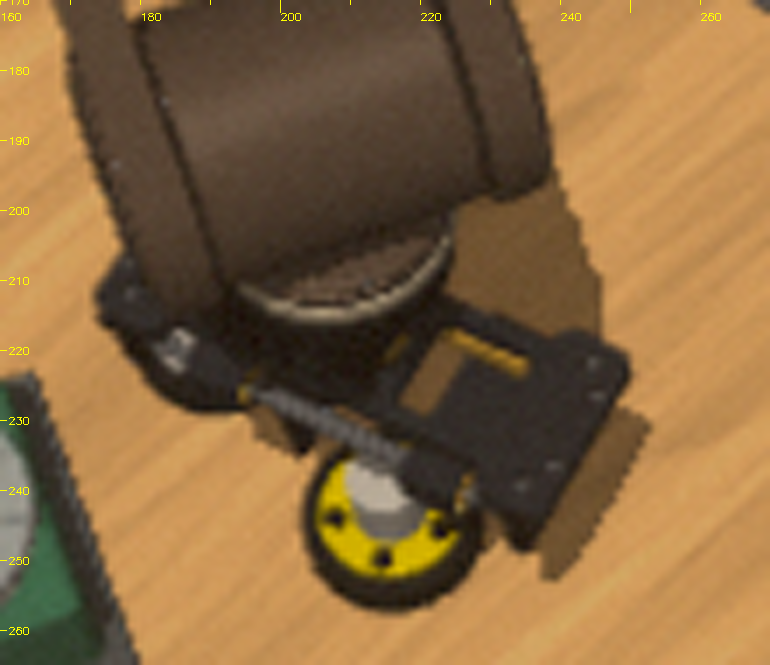

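Request:
play_rows(moves=[[-0.001, -0.003, 0.018, 0.004, 0.003, 0, 65], [0, 0, 0.013, 0, 0, 0, 65], [0, 0, 0.005, 0, 0, 0, 65], [0, 0, 0, 0, 0, 0, 65], [0, 0, 0, 0, 0, 0, 65]])

```text
t: 25.75
eef_pos: [601.2, -185.5, 40.3]
tcp_rot: [3.139, 0.001, 1.871]
ft_force: [-0.6, -0.4, 0.5]
opening: 0.649
```

Request:
play_rows(moves=[[0, 0, -0.001, 0.002, 0, 0, 0], [0, 0, 0, 0, 0, 0, 0], [0, 0, 0, 0, 0, 0, 0], [0, 0, 0, 0, 0, 0, 0], [0, 0, 0, 0, 0, 0, 0], [0, 0, 0, 0, 0, 0, 0]])

```text
t: 26.35
eef_pos: [601.6, -185.7, 42.5]
tcp_rot: [3.141, 0.002, 1.871]
ft_force: [-0.9, 0.8, -0.7]
opening: 0.31
```

Request:
play_rows(moves=[[0, 0, -0.015, 0, 0, 0, 0], [0, 0, -0.03, 0, 0, 0, 0], [0, 0, -0.04, 0, 0, 0.05, 0], [0.02, 0.005, -0.03, 0, 0, 0.08, 0], [0.04, 0.004, 0, 0, 0, 0.08, 0], [0.045, 0, 0, 0, 0, 0.06, 0], [0.045, -0.003, 0, 0, 0, 0.03, 0], [0.045, -0.004, 0, 0, 0, 0, 0]])

```text
t: 27.15
eef_pos: [587.9, 10.8, 169.3]
tcp_rot: [3.134, 0.002, 1.55]
ft_force: [0.1, 0.3, -1.1]
opening: 0.307
```

```bash
python3 plan.py '[[575.6,166.2,165,1.571]]' 0
```

```text
from [587.9  10.8 169.3] yaw 1.55 q [-0.09  0.5   1.72 -0.    0.91 -0.07] F [ 0.1  0.3 -1.1] op 0.307 t 27.15
end [575.6 166.2 165. ] 1.571
[[0.0388, -0.0039, 0.001, 0.0073, 0.0022, -0.0053, 0.0], [0.0388, -0.0037, 0.0011, 0.0, 0.0, -0.0054, 0.0], [0.0388, -0.0035, 0.0011, -0.0, 0.0, -0.0054, 0.0], [0.0388, -0.0033, 0.0011, 0.0, 0.0, -0.0054, 0.0]]
```

Request:
play_rows(moves=[[0.039, -0.003, 0, 0.007, 0.002, -0.005, 0], [0.039, -0.003, 0, 0, 0, -0.005, 0], [0.036, -0.003, 0, 0, 0, -0.005, 0], [0.025, -0.002, 0, 0, 0, -0.003, 0], [0.008, 0, 0, 0, 0, 0, 0], [0, 0, 0, 0, 0, 0, 0], [0, 0, 0, 0, 0, 0, 0]])

```text
t: 27.85
eef_pos: [576.5, 168.6, 176.6]
tcp_rot: [3.136, -0.001, 1.574]
ft_force: [0.5, -0.8, -1.6]
opening: 0.312
```

```bash
python3 plan.py '[[575.6,166.2,96,1.571]]' 0
```

```text
from [576.5 168.6 176.6] yaw 1.574 q [ 0.17  0.51  1.68 -0.    0.94  0.17] F [ 0.5 -0.8 -1.6] op 0.312 t 27.85
end [575.6 166.2  96. ] 1.571
[[-0.0012, -0.0007, 0.0403, 0.0057, -0.0008, 0.0016, 0.0], [-0.0012, -0.0005, 0.0403, 0.0, -0.0, 0.0016, 0.0]]
```

Request:
play_rows(moves=[[0, -0.001, 0.03, 0.005, -0.001, 0.001, 0], [0, -0.001, 0.03, 0.002, 0, 0.001, 0], [0, 0, 0.014, 0, 0, 0, 0], [0, 0, 0.002, 0, 0, 0, 0], [0, 0, 0, 0, 0, 0, 0], [0, 0, 0, 0, 0, 0, 0]])

```text
t: 28.45
eef_pos: [577.2, 161.6, 101.2]
tcp_rot: [3.139, 0.0, 1.564]
ft_force: [1.0, -0.8, -2.0]
opening: 0.311
```

Request:
play_rows(moves=[[0.004, -0.001, 0.005, 0, 0, -0.003, 0], [0, 0, 0.003, 0, 0, 0, 0], [0, 0, 0.001, 0, 0, 0, 0], [0, 0, 0, 0, 0, 0, 0], [0, 0, 0, 0, 0, 0, 0]])

```text
t: 28.95
eef_pos: [577.2, 165.8, 93.9]
tcp_rot: [3.136, -0.0, 1.567]
ft_force: [0.8, 0.1, -2.6]
opening: 0.311
```

Request:
play_rows(moves=[[0, 0, 0.0025, 0.004, 0, 0, 0], [0, 0, 0.001, 0, 0, 0, 0], [0, 0, 0, 0, 0, 0, 0], [0, 0, 0, 0, 0, 0, 0]])

```text
t: 29.35
eef_pos: [577.3, 166.0, 90.4]
tcp_rot: [3.139, -0.0, 1.568]
ft_force: [-0.3, 1.2, 0.2]
opening: 0.311
```

Request:
play_rows(moves=[[0, 0, 0, 0, 0, 0, 40], [0, 0, 0, 0, 0, 0, 65], [0, 0, 0, 0, 0, 0, 65], [0, 0, -0.02, 0, 0, 0, 65], [0, 0, -0.03, 0, 0, 0, 65], [-0.01, -0.01, -0.04, 0, 0, 0, 65], [-0.04, -0.02, -0.03, 0, 0, 0, 65], [-0.045, -0.02, 0, 0, 0, 0, 65]])

```text
t: 30.15
eef_pos: [528.5, 74.8, 211.6]
tcp_rot: [3.139, 0.0, 1.573]
ft_force: [0.1, -0.8, 0.4]
opening: 0.651
```

```bash
python3 plan.py '[[488.5,-177.6,150,1.571]]' 65
python3 - <<'E'
from h import *
c=cam("scene"); cv2.imwrite("pics/s16.png",cv2.resize(c["img"][:,:,::-1],(800,600)))
E
```

```text
from [528.5  74.8 211.6] yaw 1.573 q [ 0.02  0.38  1.8  -0.    0.95  0.02] F [ 0.1 -0.8  0.4] op 0.651 t 30.15
end [ 488.5 -177.6  150. ] 1.571
[[-0.042, -0.0068, 0.0103, 0.0022, 0.0004, 0.0003, 65.0], [-0.0421, -0.0068, 0.0103, 0.0, -0.0, 0.0003, 65.0], [-0.0421, -0.0067, 0.0103, 0.0, -0.0, 0.0003, 65.0], [-0.0421, -0.0067, 0.0103, 0.0, -0.0, 0.0003, 65.0], [-0.0421, -0.0067, 0.0103, 0.0, -0.0, 0.0003, 65.0], [-0.0421, -0.0067, 0.0103, -0.0, -0.0, 0.0003, 65.0]]
```

View pics/s16.png

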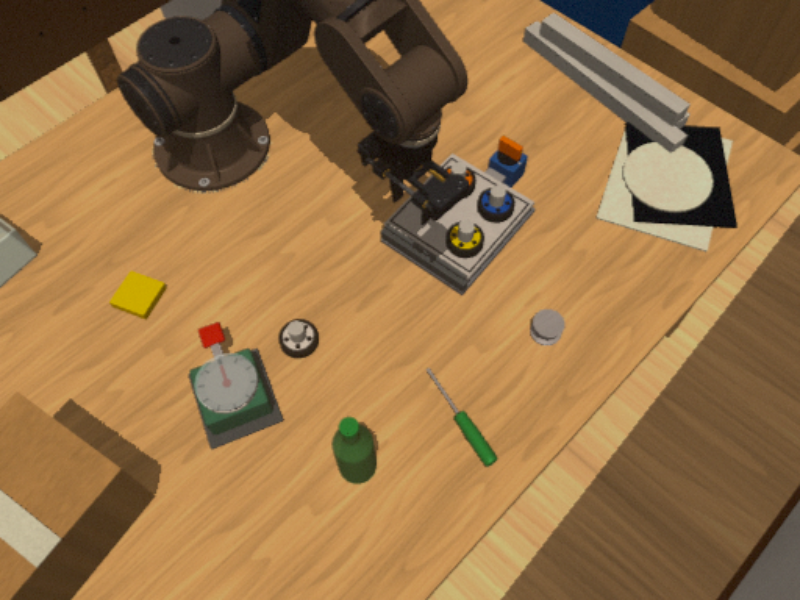

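Request:
play_rows(moves=[[-0.042, -0.006, 0.008, 0, 0, 0, 65], [-0.042, -0.006, 0.01, 0, 0, 0, 65], [-0.042, -0.006, 0.01, 0, 0, 0, 65], [-0.042, -0.006, 0.01, 0, 0, 0, 65], [-0.04, -0.006, 0.01, 0, 0, 0, 65], [-0.025, -0.004, 0.01, 0, 0, 0, 65], [-0.008, 0, 0.01, 0, 0, 0, 65], [0, 0, 0, 0, 0, 0, 65]])

```text
t: 31.0
eef_pos: [489.0, -182.2, 142.7]
tcp_rot: [3.137, 0.003, 1.569]
ft_force: [-0.3, 0.3, -0.0]
opening: 0.65
```

```bash
python3 plan.py '[[488.5,-177.6,75,1.571]]' 65;  python3 - <<'E'
from h import *
c=cam("scene"); crop(c,150,160,110,95,7,"s17.png")
E
```

```text
from [ 489.  -182.2  142.7] yaw 1.569 q [-0.48  0.46  1.91 -0.    0.77 -0.48] F [-0.3  0.3 -0. ] op 0.65 t 31.0
end [ 488.5 -177.6   75. ] 1.571
[[0.0024, -0.0004, 0.0338, 0.0048, 0.0028, -0.0011, 65.0], [0.0023, -0.0003, 0.0338, 0.0, 0.0, -0.0011, 65.0]]
```

View pics/s17.png

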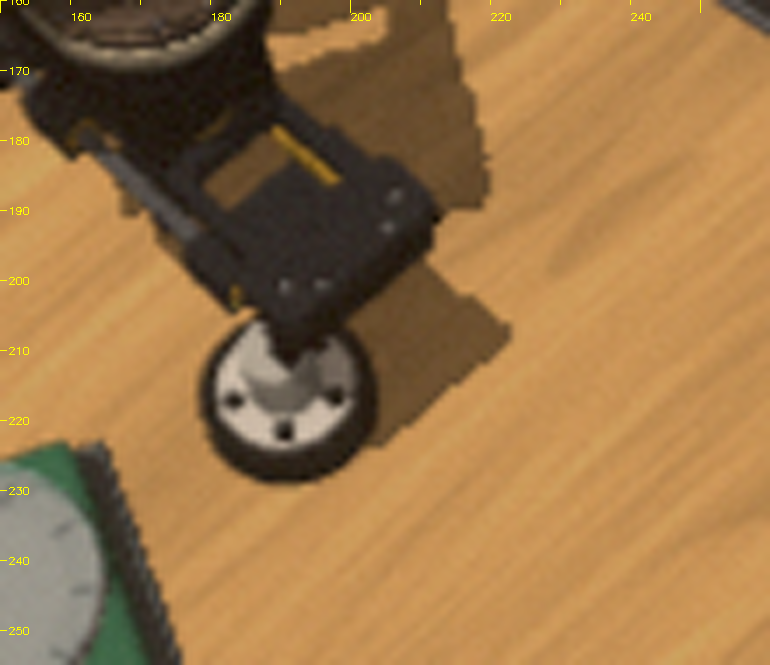

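Request:
play_rows(moves=[[0.002, 0, 0.03, 0.004, 0.002, -0.001, 65], [0.001, 0, 0.026, 0, 0, 0, 65], [0, 0, 0.01, 0, 0, 0, 65], [0, 0, 0, 0, 0, 0, 65], [0, 0, 0, 0, 0, 0, 65]])

```text
t: 31.55
eef_pos: [492.3, -174.1, 78.7]
tcp_rot: [3.136, 0.003, 1.576]
ft_force: [0.4, -0.2, -0.8]
opening: 0.65
```

```bash
python3 plan.py '[[488.5,-177.6,42,1.571]]' 65;  python3 - <<'E'
from h import *
c=cam("scene"); crop(c,150,160,110,95,7,"s18.png")
E
```

```text
from [ 492.3 -174.1   78.7] yaw 1.576 q [-0.47  0.56  1.96  0.    0.62 -0.47] F [ 0.4 -0.2 -0.8] op 0.65 t 31.55
end [ 488.5 -177.6   42. ] 1.571
[[-0.0034, -0.004, 0.0367, 0.0054, 0.0026, 0.0049, 65.0]]
```

View pics/s18.png

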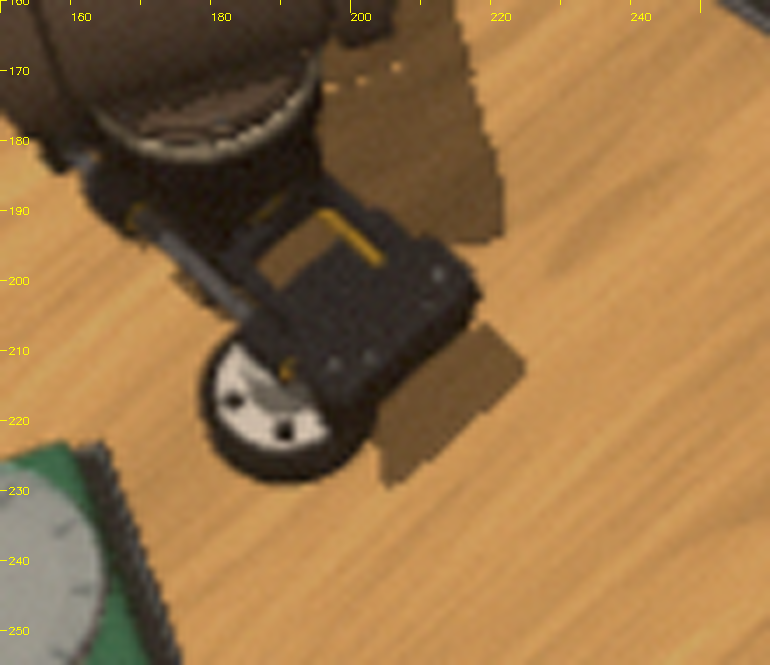

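Request:
play_rows(moves=[[-0.003, -0.004, 0.006, 0.005, 0.002, 0.004, 65], [-0.001, -0.001, 0.0, 0, 0, 0, 65], [0, 0, 0, 0, 0, 0, 65], [0, 0, 0, 0, 0, 0, 65]])

```text
t: 32.0
eef_pos: [487.9, -178.9, 74.9]
tcp_rot: [3.138, 0.002, 1.572]
ft_force: [0.2, 0.4, 0.6]
opening: 0.647
```

```bash
python3 plan.py '[[488.5,-177.6,42,1.571]]' 65;  python3 - <<'E'
from h import *
c=cam("scene"); crop(c,150,160,110,95,7,"s19.png")
E
```

```text
from [ 487.9 -178.9   74.9] yaw 1.572 q [-0.48  0.56  1.97 -0.    0.61 -0.48] F [0.2 0.4 0.6] op 0.647 t 32.0
end [ 488.5 -177.6   42. ] 1.571
[[0.0014, 0.0005, 0.0329, 0.0039, 0.0024, 0.0005, 65.0]]
```

View pics/s19.png

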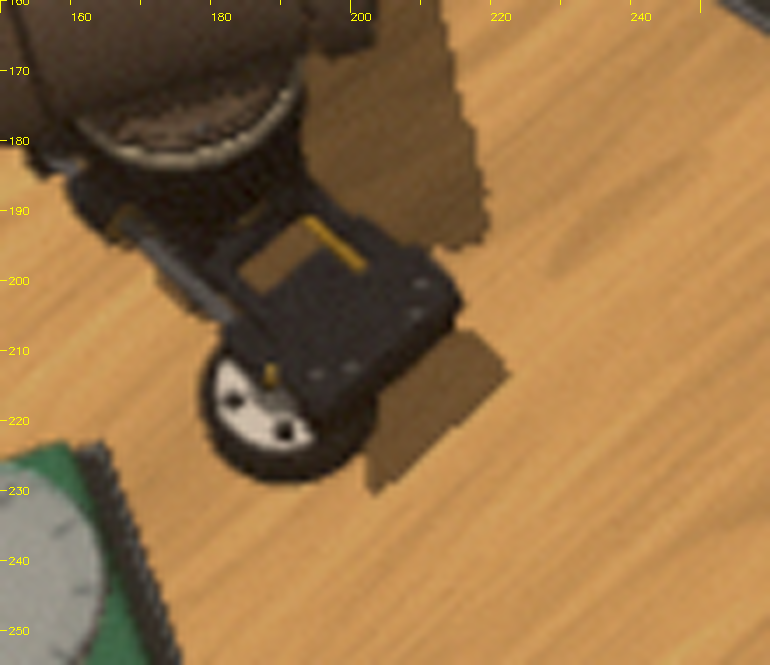

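Run:
```python
from m import *
obs=[((492.3,-35.8,75.8),(239.3,161.4)),((588.4,-42.3,74.1),(264.3,185.4)),((487.9,-178.9,74.9),(197.9,194.7)),((489,-182.2,142.7),(194,182.1))]
f=lambda d: np.concatenate([proj(S,np.array(p)+d)-q for p,q in obs])
r=least_squares(f,[0,0,60]); print(r.x,r.fun.round(1))
for p,q in obs: print(proj(S,np.array([p[0],p[1],p[2]-14])))
for w in ((488.5,-177.6,0),(488,-38,0),(590,-47,0)): print(proj(S,w), proj(S,(w[0],w[1],22)))
```

```text
[39.75694586 19.40743777 89.68632492] [ 0.4 -0.  -0.2 -0.   0.1 -0.1 -0.2  0.1]
[226.65869852 177.00375456]
[248.82015882 199.58863662]
[187.74385579 208.22378909]
[183.36282367 197.5456566 ]
[191.26303508 217.69941976] [190.20124356 214.30803608]
[226.55794138 187.26220465] [226.03875712 183.55498529]
[248.60930484 210.75135039] [248.39960778 207.27938138]
```

Request:
play_rows(moves=[[0.001, 0.001, 0.016, 0.003, 0.002, 0, 65], [0, 0, 0.012, 0, 0, 0, 65], [0, 0, 0.004, 0, 0, 0, 65], [0, 0, 0, 0, 0, 0, 65], [0, 0, 0, 0, 0, 0, 65]])

```text
t: 32.65
eef_pos: [489.3, -178.0, 41.8]
tcp_rot: [3.14, 0.001, 1.572]
ft_force: [0.6, 0.2, 0.5]
opening: 0.648
```

Request:
play_rows(moves=[[0, 0, 0, 0.001, 0, 0, 0], [0, 0, 0, 0, 0, 0, 0], [0, 0, 0, 0, 0, 0, 0], [0, 0, 0, 0, 0, 0, 0], [0, 0, 0, 0, 0, 0, 0], [0, 0, 0, 0, 0, 0, 0]])

```text
t: 33.25
eef_pos: [489.6, -178.2, 43.0]
tcp_rot: [3.14, 0.001, 1.572]
ft_force: [0.2, 0.9, -2.0]
opening: 0.309
```

Request:
play_rows(moves=[[0, 0, -0.015, 0, 0, 0, 0], [0, 0, -0.03, 0, 0, 0, 0], [0, 0, -0.04, 0, 0, 0, 0], [0.02, 0, -0.03, 0, 0, 0, 0], [0.04, 0, 0, 0, 0, 0, 0], [0.045, 0, 0, 0, 0, 0, 0], [0.045, 0, 0, 0, 0, 0, 0], [0.045, 0, 0, 0, 0, 0, 0]])

```text
t: 34.05
eef_pos: [489.6, 18.6, 162.1]
tcp_rot: [3.14, 0.0, 1.563]
ft_force: [0.5, -0.3, -1.8]
opening: 0.308
```

```bash
python3 plan.py '[[484.1,156.4,165,1.571]]' 0
```

```text
from [489.6  18.6 162.1] yaw 1.563 q [-0.1   0.39  1.96 -0.    0.79 -0.09] F [ 0.5 -0.3 -1.8] op 0.308 t 34.05
end [484.1 156.4 165. ] 1.571
[[0.0344, -0.0016, -0.0007, 0.002, 0.0003, -0.002, 0.0], [0.0344, -0.0016, -0.0007, 0.0, 0.0, -0.002, 0.0], [0.0344, -0.0015, -0.0007, 0.0, 0.0, -0.002, 0.0], [0.0344, -0.0014, -0.0007, -0.0, 0.0, -0.002, 0.0]]
```

Request:
play_rows(moves=[[0.036, -0.001, -0.002, 0.002, 0, -0.002, 0], [0.036, -0.001, -0.001, 0, 0, -0.002, 0], [0.034, -0.001, 0, 0, 0, -0.002, 0], [0.018, -0.001, 0, 0, 0, -0.002, 0], [0.006, 0, 0, 0, 0, 0, 0], [0, 0, 0, 0, 0, 0, 0], [0, 0, 0, 0, 0, 0, 0]])

```text
t: 34.75
eef_pos: [483.7, 158.1, 164.7]
tcp_rot: [-3.14, 0.0, 1.578]
ft_force: [-0.2, -0.2, -2.4]
opening: 0.311
```

```bash
python3 plan.py '[[484.1,156.4,96,1.571]]' 0
```

```text
from [483.7 158.1 164.7] yaw 1.578 q [0.19 0.41 1.91 0.   0.82 0.18] F [-0.2 -0.2 -2.4] op 0.311 t 34.75
end [484.1 156.4  96. ] 1.571
[[-0.0008, 0.0002, 0.0344, -0.0013, 0.0002, 0.0033, 0.0], [-0.0008, 0.0002, 0.0344, 0.0, -0.0, 0.0033, 0.0]]
```

Request:
play_rows(moves=[[0, -0.001, 0.028, 0, 0, 0.003, 0], [0, -0.001, 0.026, 0, 0, 0.002, 0], [0, 0, 0.01, 0, 0, 0, 0], [0, 0, 0.002, 0, 0, 0, 0], [0, 0, 0, 0, 0, 0, 0], [0, 0, 0, 0, 0, 0, 0]])

```text
t: 35.35
eef_pos: [483.9, 153.4, 98.8]
tcp_rot: [3.14, 0.0, 1.566]
ft_force: [0.1, -0.2, -1.2]
opening: 0.311
```

Request:
play_rows(moves=[[0.003, 0, 0.004, 0, 0, -0.003, 0], [0, 0, 0.002, 0, 0, 0, 0], [0, 0, 0.0, 0, 0, 0, 0], [0, 0, 0, 0, 0, 0, 0], [0, 0, 0, 0, 0, 0, 0]])

```text
t: 35.85
eef_pos: [484.8, 156.9, 94.5]
tcp_rot: [3.136, -0.001, 1.57]
ft_force: [-0.1, -0.1, -2.8]
opening: 0.311
```

Request:
play_rows(moves=[[0, 0, 0.0025, 0.004, 0, 0, 0], [0, 0, 0.001, 0, 0, 0, 0], [0, 0, 0, 0, 0, 0, 0], [0, 0, 0, 0, 0, 0, 0]])

```text
t: 36.25
eef_pos: [485.0, 157.0, 91.0]
tcp_rot: [3.14, -0.001, 1.57]
ft_force: [-0.5, 0.1, -0.3]
opening: 0.309
```

Request:
play_rows(moves=[[0, 0, 0, 0, 0, 0, 40], [0, 0, 0, 0, 0, 0, 65], [0, 0, 0, 0, 0, 0, 65], [0, 0, -0.02, 0, 0, 0, 65], [0, 0, -0.03, 0, 0, 0, 65], [-0.01, 0, -0.04, 0, 0, 0, 65], [-0.04, 0, -0.04, 0, 0, 0, 65], [-0.048, 0, 0, 0, 0, 0, 40]])

```text
t: 37.05
eef_pos: [485.0, 64.3, 220.3]
tcp_rot: [3.141, 0.0, 1.576]
ft_force: [0.7, -1.1, -0.5]
opening: 0.608
```

Request:
play_rows(moves=[[-0.048, 0, 0, 0, 0, 0, 0], [-0.048, 0, 0, 0, 0, 0, 0], [-0.048, 0, 0, 0, 0, 0, 0], [-0.048, 0, 0, 0, 0, 0, 0], [-0.045, -0.01, 0, 0, 0, 0, 0], [-0.03, -0.01, 0, 0, 0, 0, 0], [0, 0, 0, 0, 0, 0, 0]])

```text
t: 37.75
eef_pos: [464.8, -217.8, 223.1]
tcp_rot: [3.134, 0.003, 1.574]
ft_force: [-0.8, 0.2, -0.4]
opening: 0.04
```

```bash
python3 plan.py '[[394,-292,120,1.571]]' 0;  python3 - <<'E'
from h import *
c=cam("scene"); crop(c,230,70,120,110,6,"s20.png")
c=cam("top"); crop(c,115,165,125,90,6,"t20.png")
E
```

```text
from [ 464.8 -217.8  223.1] yaw 1.574 q [-0.57  0.34  1.84  0.    0.96 -0.57] F [-0.8  0.2 -0.4] op 0.04 t 37.75
end [ 394. -292.  120.] 1.571
[[-0.0184, -0.018, 0.0257, 0.0072, 0.003, 0.0008, 0.0], [-0.0185, -0.0178, 0.0258, -0.0, -0.0, 0.0008, 0.0], [-0.0185, -0.0177, 0.0258, 0.0, -0.0, 0.0008, 0.0], [-0.0185, -0.0177, 0.0258, -0.0, -0.0, 0.0008, 0.0]]
```

View pics/s20.png

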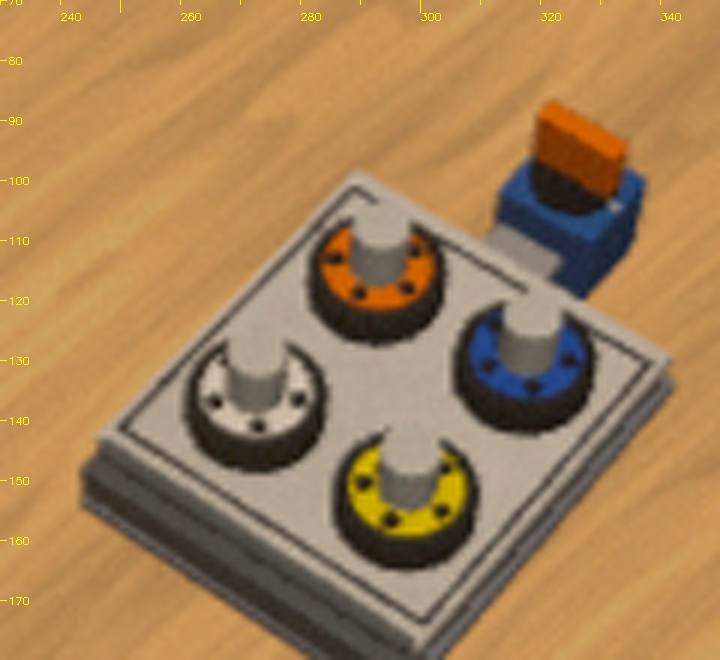

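View pics/t20.png

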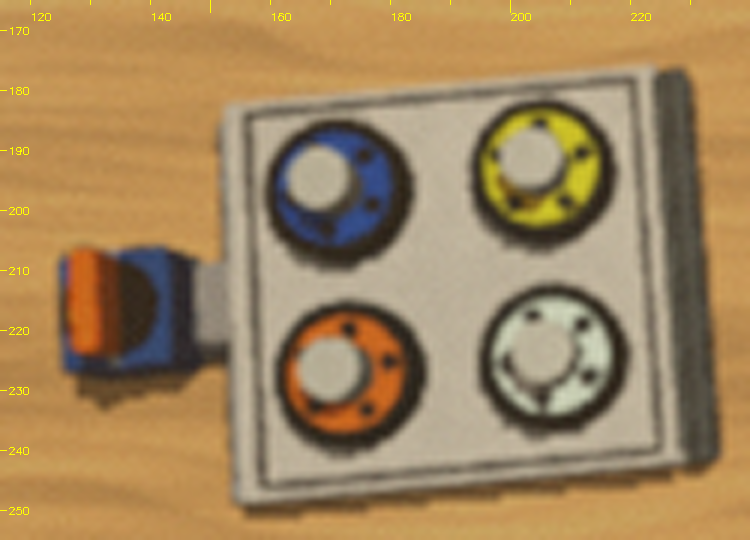

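Request:
play_rows(moves=[[-0.018, -0.018, 0.025, 0.007, 0.003, 0, 0], [-0.018, -0.018, 0.025, 0, 0, 0, 0], [-0.018, -0.018, 0.025, 0, 0, 0, 0], [-0.012, -0.012, 0.02, 0, 0, 0, 0], [0, 0, 0, 0, 0, 0, 0], [0, 0, 0, 0, 0, 0, 0]])

```text
t: 38.45
eef_pos: [402.1, -276.9, 126.8]
tcp_rot: [3.138, -0.0, 1.585]
ft_force: [0.4, -0.1, 0.9]
opening: 0.005
```

```bash
python3 plan.py '[[394,-292,85,1.571]]' 0;  python3 - <<'E'
from h import *
c=cam("scene"); crop(c,100,165,120,95,6,"s21.png")
E
```

```text
from [ 402.1 -276.9  126.8] yaw 1.585 q [-0.74  0.44  2.    0.    0.7  -0.76] F [ 0.4 -0.1  0.9] op 0.005 t 38.45
end [ 394. -292.   85.] 1.571
[[-0.0075, -0.0042, 0.0209, 0.0034, -0.0001, 0.0068, 0.0], [-0.0075, -0.0041, 0.0209, 0.0, -0.0, 0.0068, 0.0]]
```

View pics/s21.png

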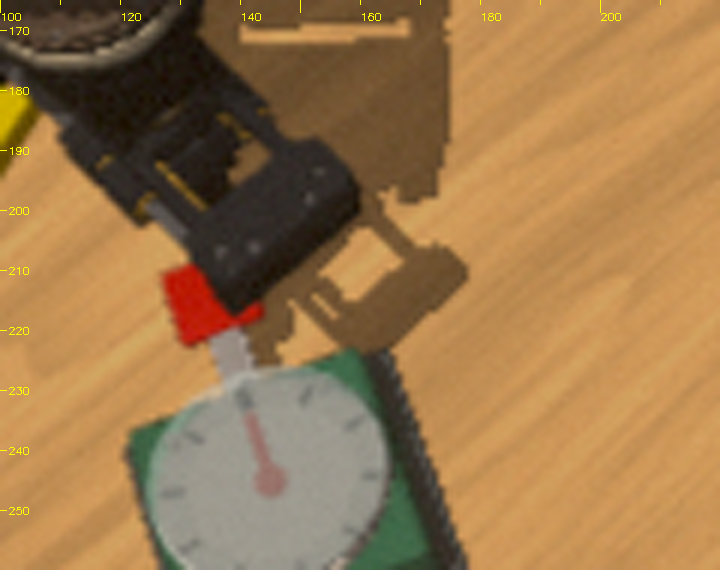

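Request:
play_rows(moves=[[-0.008, -0.004, 0.012, 0.003, 0, 0.006, 0], [-0.006, -0.004, 0.012, 0, 0, 0.006, 0], [-0.002, 0, 0.008, 0, 0, 0, 0], [0, 0, 0, 0, 0, 0, 0], [0, 0, 0, 0, 0, 0, 0]])

```text
t: 39.0
eef_pos: [396.3, -293.0, 94.0]
tcp_rot: [3.139, 0.002, 1.575]
ft_force: [-0.6, 0.6, -0.1]
opening: 0.003
```

```bash
python3 plan.py '[[394,-292,77,1.571]]' 0
```

```text
from [ 396.3 -293.    94. ] yaw 1.575 q [-0.77  0.5   2.02  0.    0.62 -0.78] F [-0.6  0.6 -0.1] op 0.003 t 39.0
end [ 394. -292.   77.] 1.571
[[0.0011, -0.0023, 0.017, 0.0031, 0.0025, 0.0042, 0.0]]
```

Request:
play_rows(moves=[[0.001, -0.002, 0.01, 0.002, 0, 0.003, 0], [0, 0, 0.008, 0, 0, 0, 0], [0, 0, 0.006, 0, 0, 0, 0], [0, 0, 0.005, 0, 0, 0, 0], [0, 0, 0.003, 0, 0, 0, 0]])

```text
t: 39.5
eef_pos: [394.5, -292.3, 60.4]
tcp_rot: [3.139, 0.004, 1.572]
ft_force: [-0.1, 0.3, 9.0]
opening: 0.003
```

Request:
play_rows(moves=[[0, 0, 0.003, 0, 0, 0, 0], [0, 0, 0.003, 0, 0, 0, 0], [0, 0, 0.003, 0, 0, 0, 0], [0, 0, 0.002, 0, 0, 0, 0]])

```text
t: 39.9
eef_pos: [395.6, -292.8, 53.8]
tcp_rot: [3.135, 0.008, 1.573]
ft_force: [-12.9, 7.3, 51.9]
opening: 0.006
```

Request:
play_rows(moves=[[0, 0, -0.006, 0.004, 0, 0, 0], [0, 0, -0.012, 0, 0.004, 0, 0], [0, 0, -0.012, 0, 0, 0, 0], [0, 0, 0, 0, 0, 0, 0], [0, 0, 0, 0, 0, 0, 0]])

```text
t: 40.4
eef_pos: [395.2, -292.3, 84.8]
tcp_rot: [3.139, 0.005, 1.573]
ft_force: [-0.3, 0.5, -0.0]
opening: 0.004
```

```bash
python3 plan.py '[[394,-292,77,1.571]]' 0;  python3 - <<'E'
from h import *
c=cam("scene"); crop(c,100,165,120,95,6,"s22.png")
E
```

```text
from [ 395.2 -292.3   84.8] yaw 1.573 q [-0.77  0.52  2.03 -0.    0.59 -0.77] F [-0.3  0.5 -0. ] op 0.004 t 40.4
end [ 394. -292.   77.] 1.571
[[0.0004, -0.0012, 0.0078, 0.0029, 0.0049, 0.0021, 0.0]]
```

View pics/s22.png

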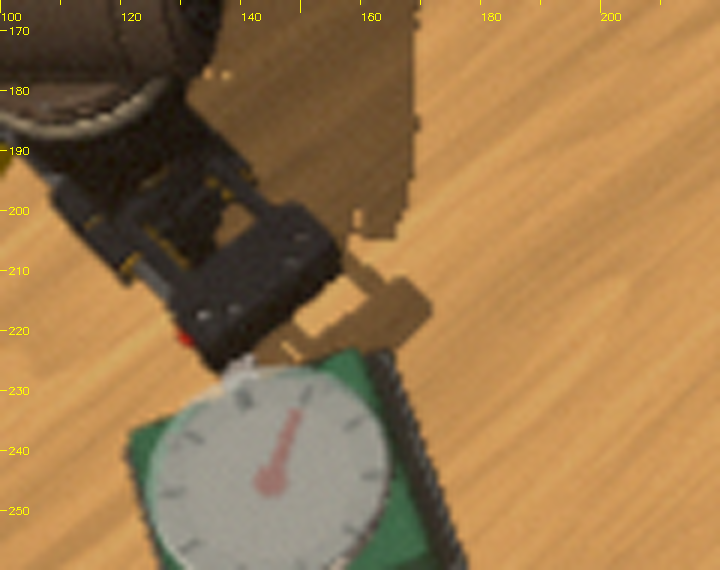

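One click counted: the pointer moved from (140,232) to (149,233), which is one mark. The remaining presses will be gentler.

Request:
play_rows(moves=[[0, -0.001, 0.008, 0.002, 0.004, 0.002, 0], [0, 0, 0.008, 0, 0, 0, 0], [0, 0, 0.006, 0, 0, 0, 0], [0, 0, 0.003, 0, 0, 0, 0], [0, 0, 0, 0, 0, 0, 0], [0, 0, 0, 0, 0, 0, 0]])

```text
t: 41.05
eef_pos: [394.7, -292.7, 54.8]
tcp_rot: [3.141, 0.0, 1.571]
ft_force: [-0.1, 1.7, 12.8]
opening: 0.002
```

Request:
play_rows(moves=[[0, 0, 0.0008, 0, 0, 0, 0], [0, 0, 0, 0, 0, 0, 0]])

```text
t: 41.25
eef_pos: [394.9, -292.8, 54.3]
tcp_rot: [3.14, 0.001, 1.57]
ft_force: [-4.7, 3.5, 23.0]
opening: 0.004
```

Request:
play_rows(moves=[[0, 0, -0.006, 0, 0, 0, 0], [0, 0, -0.012, 0, 0, 0, 0], [0, 0, -0.012, 0, 0, 0, 0], [0, 0, 0, 0, 0, 0, 0], [0, 0, 0, 0, 0, 0, 0]])

```text
t: 41.75
eef_pos: [394.1, -292.3, 83.5]
tcp_rot: [-3.141, -0.001, 1.57]
ft_force: [-1.0, 0.1, -0.6]
opening: 0.005
```

```bash
python3 plan.py '[[394,-292,85,1.571]]' 0;  python3 - <<'E'
from h import *
c=cam("scene"); crop(c,100,165,120,95,6,"s23.png")
E
```

```text
from [ 394.1 -292.3   83.5] yaw 1.57 q [-0.77  0.52  2.03  0.    0.6  -0.77] F [-1.   0.1 -0.6] op 0.005 t 41.75
end [ 394. -292.   85.] 1.571
[[0.0003, -0.0001, -0.0015, -0.0007, -0.0012, -0.0007, 0.0]]
```

View pics/s23.png

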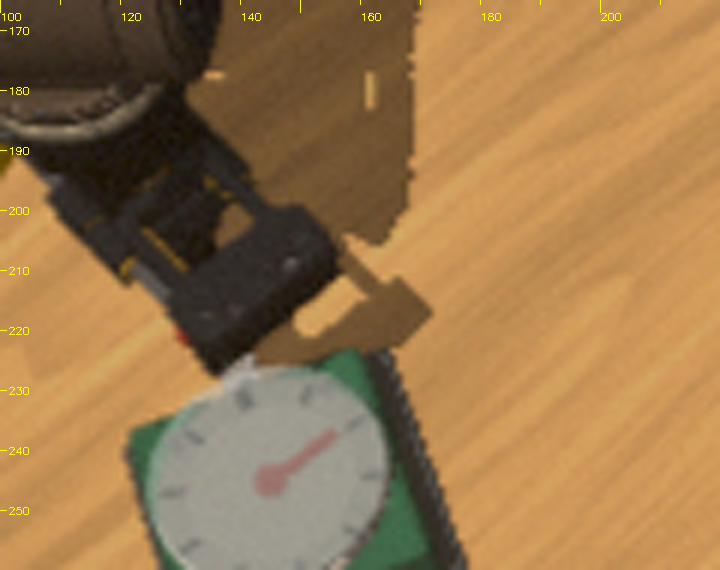

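Two counted. Third press.

Request:
play_rows(moves=[[0, 0, 0.008, 0, 0, 0, 0], [0, 0, 0.008, 0, 0, 0, 0], [0, 0, 0.006, 0, 0, 0, 0], [0, 0, 0.002, 0, 0, 0, 0], [0, 0, 0, 0, 0, 0, 0], [0, 0, 0, 0, 0, 0, 0]])

```text
t: 42.4
eef_pos: [394.8, -292.7, 55.6]
tcp_rot: [3.141, -0.0, 1.57]
ft_force: [1.1, 1.6, 8.4]
opening: 0.004
```

Request:
play_rows(moves=[[0, 0, 0.001, 0, 0, 0, 0], [0, 0, 0.0008, 0, 0, 0, 0], [0, 0, 0, 0, 0, 0, 0]])

```text
t: 42.7
eef_pos: [395.1, -292.8, 54.5]
tcp_rot: [3.14, 0.001, 1.57]
ft_force: [-3.4, 1.9, 20.2]
opening: 0.006
```

Request:
play_rows(moves=[[0, 0, -0.006, 0, 0, 0, 0], [0, 0, -0.012, 0, 0, 0, 0], [0, 0, -0.012, 0, 0, 0, 0], [0, 0, 0, 0, 0, 0, 0], [0, 0, 0, 0, 0, 0, 0]])

```text
t: 43.2
eef_pos: [394.4, -292.4, 84.2]
tcp_rot: [-3.141, -0.001, 1.57]
ft_force: [-0.2, 0.2, -0.4]
opening: 0.005
```

Run:
```python
from h import *
c=cam("scene"); crop(c,100,165,120,95,6,"s24.png")
```

```text
(no output)
```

View pics/s24.png

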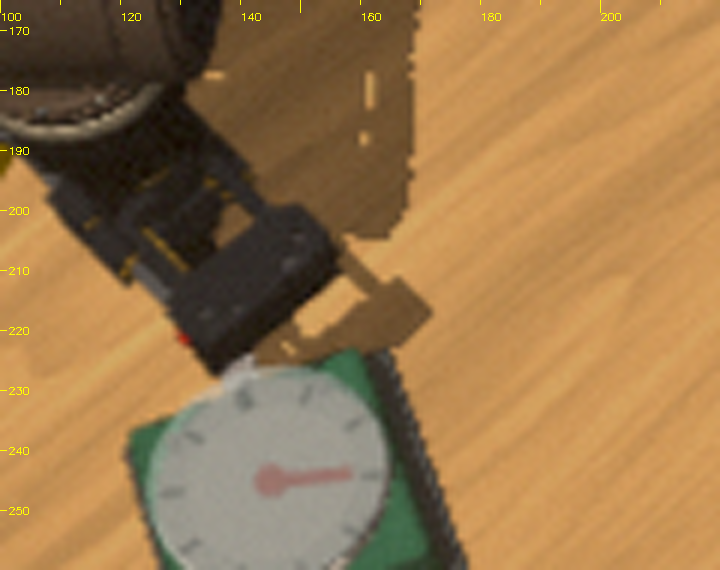

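Three. Fourth and last press.

Request:
play_rows(moves=[[0, 0, 0.008, 0, 0, 0, 0], [0, 0, 0.008, 0, 0, 0, 0], [0, 0, 0.006, 0, 0, 0, 0], [0, 0, 0.002, 0, 0, 0, 0], [0, 0, 0, 0, 0, 0, 0], [0, 0, 0, 0, 0, 0, 0]])

```text
t: 43.85
eef_pos: [395.1, -292.7, 56.2]
tcp_rot: [3.141, -0.0, 1.57]
ft_force: [-0.4, 0.8, 8.6]
opening: 0.006
```

Request:
play_rows(moves=[[0, 0, 0.001, 0, 0, 0, 0], [0, 0, 0.0008, 0, 0, 0, 0], [0, 0, 0, 0, 0, 0, 0]])

```text
t: 44.15
eef_pos: [395.4, -292.9, 54.6]
tcp_rot: [3.14, 0.001, 1.57]
ft_force: [-3.6, 3.0, 20.9]
opening: 0.002
```

Request:
play_rows(moves=[[0, 0, -0.006, 0, 0, 0, 0], [0, 0, -0.015, 0, 0, 0, 0], [0, 0, -0.03, 0, 0, 0, 0], [0, 0, -0.04, 0, 0, 0, 0], [0.02, 0, -0.04, 0, 0, 0, 0], [0.04, 0.02, 0, 0, 0, 0, 0], [0.04, 0.02, 0, 0, 0, 0, 0], [0, 0, 0, 0, 0, 0, 0]])

```text
t: 44.95
eef_pos: [435.8, -190.2, 184.0]
tcp_rot: [-3.139, -0.005, 1.567]
ft_force: [-0.3, -0.4, -0.3]
opening: 0.001
```

Run:
```python
from h import *
c=cam("scene"); crop(c,100,165,120,95,6,"s25.png"); cv2.imwrite("pics/s26.png",cv2.resize(c["img"][:,:,::-1],(800,600)))
```

```text
(no output)
```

View pics/s25.png

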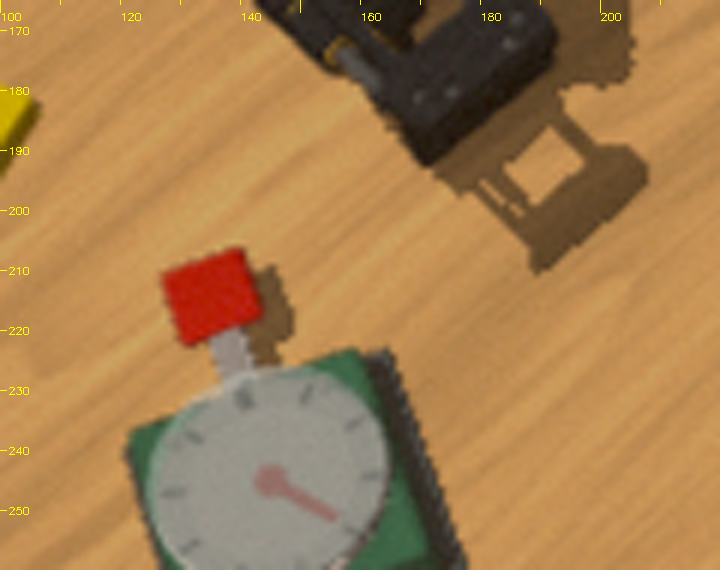

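View pics/s26.png

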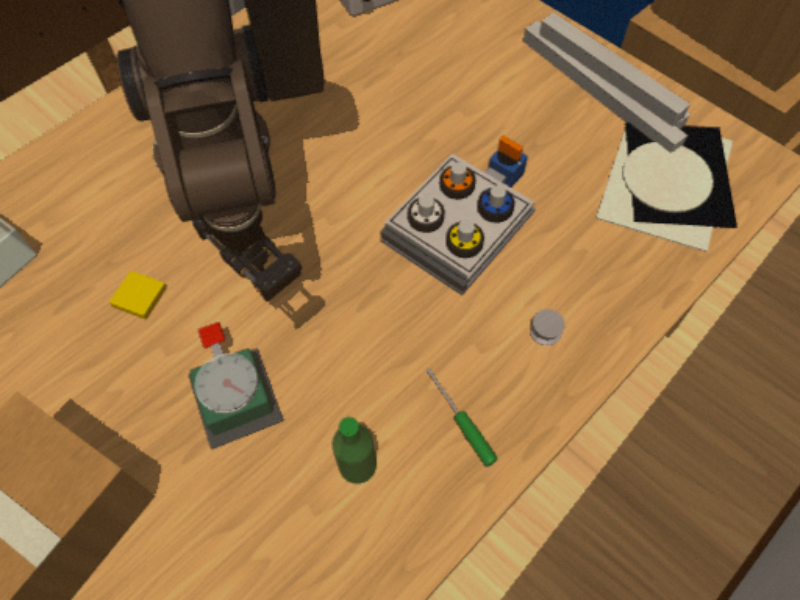

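Request:
play_rows(moves=[[0, 0, 0, 0, 0, 0, 0], [0, 0, 0, 0, 0, 0, 0], [0, 0, 0, 0, 0, 0, 0]])

```text
t: 45.3
eef_pos: [434.3, -193.3, 181.9]
tcp_rot: [-3.136, -0.006, 1.565]
ft_force: [-0.6, 0.1, -0.1]
opening: 0.003
```

Run:
```python
from cell import *
print(state()["qvel"].round(3),state()["t"]); print(job_done())
```

```text
[-0.016  0.01   0.001  0.001 -0.004 -0.004] 45.3
the job is handed in; nothing more can be done
None
```

I levelled the plate, laid all four wheels on it and clicked the tally four times. The job is handed in at 45 s; no verdict came back.

- **Levelling:** I turned the knob clockwise by about 2.92 rad in a single grip. The bar ended at a yaw of 0.103 rad, and the stand's measured yaw was about 0.107 rad. That leaves the knob within about 0.005 rad of zero.
- **Wheels:** Orange, blue, yellow and white lie hub up in a 2 x 2 grid. In the pictures from both cameras, all four are inside the plate's edges with gaps between them.
- **Tally:** The last picture shows the pointer on the fourth mark, with the lever back up.
- **Bystanders:** The bottle, spool and screwdriver look unmoved. The gripper is clear of everything.

**Possible problem:** the first lever press went too hard into the stop, with 52 N at the wrist through the fingertips. That is below the 120 N wrist limit. I took the 40 N limit to apply to the arm and the gripper's body, not the fingertips. The later presses read 20–23 N.

The two cameras disagreed by 2–6 mm, so I used the average of their positions. I saw no knocked wheel and no grip slip.

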